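Lock the lamp cover of an eye-examination instrument

ROBOT

A 6-joint arm with a two-finger parallel gripper is mounted at the origin on the work surface. World frame = base frame: x ahead of the robot, y to its left, z up, the work surface at z = 0. Lengths are in mm, angles in rad, forces in N, time in s.
With the tool pointing down it reaches from about 350 to 875 mm from the base axis. Payload 4.2 kg.
Tool frame: the origin (TCP) lies at the very end of the fingers, on their centre line; the grasp point (between the pads) lies arm.grip_depth behind it (arm.grip_depth is the distance from the TCP to the grasp point, in mm); x points along the fingers, y is the direction in which the jaws open and shut, and the axes are right-handed (so a half turn about x gives the same grasp; the last joint's range is limited). The gripper opens to 85 mm and grips with 20 to 120 N. Pads are 22 mm wide; open, the fingers measure 114 mm over their backs; the gripper's body (76 mm by 85 mm) begins 54 mm behind the grasp point. The pads swing forward as they close: fully open they stand 13 mm farther back than shut.
Start: joints at [-0.911, 0.385, 0.008, 0, -1.194, -0.259], TCP at [243.86, -575.44, 231.312] pointing down, gripper open.
Joint ranges: [-3.14, 3.14], [-1.21, 2.06], [-1.07, 1.41], [-3.16, 2.05], [-2.99, -0.16], [-3.1, 3.1]. Speed limits (rad/s): [2.79, 2.79, 3.14, 3.14, 3.14, 3.14].

INTERFACE

Orientations are given as a unit quaternion [x, y, z, w].
In Python, from bench import arm, get_image, models gives the robot as it stands.
- The arm moves only by the tool arm_command, never from a script. Its argument "rows" is a list of rows, each an object of numbers: "dx", "dy", "dz": the shift along the tool's x, y, z in m; "wx", "wy", "wz": the turn, a rotation vector about the tool's x, y, z in degrees; "gripper": the closure, from -1 (fully open) to 1 (shut). A call has exactly 8 rows; each row is the pose to reach, as a shift and turn from the pose measured when the call began, along the tool's axes at that moment; what a row does not reach only later rows make up. A row lasts 1/10 s, in which the tool goes at most 50 mm and 8.59 degrees, less where a joint would pass 70% of its speed; a pose out of reach is approached as far as the arm can. A call with a gripper value outside its range is refused whole. The fingers move at their own pace and stop on an object; the grip force is fixed at half the most. Time passes only in rows, so rows that repeat a pose let the fingers close, or fill a call up. It gives the time, the measured TCP pose, the force and the opening at its end, in the units of the state.
- arm.read_state(): the state, without advancing time (a new reading comes with each control period).
- get_image(name): name is "side" or "top" or "wrist"; returns a dict with "img" (420x560x3 uint8, red, green, blue), "K" (3x3 intrinsics, pixels), "rvec" (rotation vector, rad) and "tvec" (3), from world to camera coordinates, as OpenCV has them; the wrist camera has in their place "T_tool_cam" (4x4, takes a point from camera to tool coordinates, whose origin is the TCP and whose axes are the tool frame's). Camera axes: x right, y down, z forward; pixel columns grow to the right and rows downward; lengths in mm; the calibration is good to about 2 mm. A picture is of the moment at which its call begins: read the wrist's pose just before it. There is no depth.
- arm.job_done(): hands the job in, once; it reports no verdict.
Trained networks look in the newest picture that a camera, given by its name, has taken for a name from the list of things; names that differ only in an ending like _2 or _b are one class to them, and where a whole thing is asked for, a point or a joint stands for the part that bears it (a point fixed in the world has none). Each returns a list of dicts, best first, with "conf" (0 to 1); they miss things now and then, are a little off and sometimes report something else, mostly with a low value. They report only what shows in the picture. A call takes as long as a camera call.
- models.cut_out(camera, query): "mask" (420x560 bool, what is visible of it) and "extent" ([left, top, right, bottom] in pixels, round what is visible of it).
The state is a dict: "clock": time; "joints": joint angles; "joint_vel": joint speeds; "joint_efforts": joint torques, N m; "position": TCP position; "ee_rot": TCP orientation; "contact_force": force on the tool from outside, world axes, zero at the start; "wrist_torque": the same for the moment, N m; "gripper_width": finger opening in mm.
Only numpy, scipy, OpenCV 4.12 (cv2) and the standard library are available. Lean on these libraries where they do the work, as an engineer would, in place of code of your own. Each camera call takes 0.05 s, during which the arm holds its last target.

TASK

Take the flat-bladed cover key from its stand, put its blade right down into the slotted cam lock on the instrument's lamp cover and turn the lock clockwise about a quarter turn until it seats against its stop and the small indicator pin beside the cover is fully up, without forcing it. Then put the key back upright, fully home in the stand, in the well it came from, and leave the round-handled key and everything else where they are.

Things in the scene. Friction and masses are not known exactly. Their poses are not given: they have to be found in the camera images.
- key: Cover key, loose, upright in one well of the stand. Flat steel blade 30 wide (y) x 4 thick (x) x 45 long pointing down (last 3 mm taper to 27 x 2.5), under a black rectangular grip. Origin: centre of the blade's tip, its lowest point; z up along the key. Half a turn about z makes no difference. 0.08 to 0.17 kg.
- key_grip (a point): Middle of the cover key's black grip, 75 mm above the blade's tip; axes as key. The grip is 40 wide (y) x 22 thick (x) x 55 high, from 45 to 100 mm above the tip: pinch it across its thickness (along x).
- pinkey: A different key, not needed: round black grip 28 dia x 55 high over a thin 7 mm round pin, upright in the other well. Origin at the pin's tip, 45 mm below the grip. Must stay put.
- stand: Grey key stand, fixed block 60 (x) x 130 (y) x 50 high, origin at the centre of its underside. Two wells right through it at x = 0, y = +35 and -35, each 10 (x) by 36 (y), so a blade's width lies along the stand's y. Which key is in which well varies. Home: grip's underside rests on the stand's top, tip 5 mm above the stand's underside; the blade has 3 mm and 0.15 rad of play.
- unit: The instrument's illumination unit, a fixed cream metal box 240 (x) x 180 (y), top 85 high, lens barrel at its +x end; origin on the table under its centre.
- cover_top (a point): Centre of the top face of the ivory lamp cover, a plate 130 x 120 x 6 on the unit's top, axes as unit; the steel cam lock stands here. The cover rides on a stiff rubber seal (3 N per mm); the turning cam draws it down 3 mm.
- cam_slot (a point): Centre of the slot's floor in the cam lock's round steel head (56 dia, 12 high; its face is 9 mm above this point). z up; y runs along the slot and turns with the cam. Slot 34 long (y) x 8 wide (x) x 9 deep: the 30 x 4 blade has 2 mm of play all round, so it turns idly about 0.13 rad before it bears on the walls. 97 mm above the table when open.
- cam (a joint): Cam angle, rad: 0 open (slot along the unit's y); grows clockwise seen from above; starts at 0 to 0.25. It seats against a hard stop that lies somewhere between 1.43 and 1.71, different each time and not to be seen beforehand. Turning takes about 0.1 N m, up to 0.17 in the last 0.15 rad; at the stop the moment rises steeply; over 0.45 N m is forcing. It stays where it is left.
- indicator (a joint): Rise in m of a steel indicator pin, 10 mm dia, beside the cover on the unit's top, at x = 85, y = -40 mm in the unit's frame: 0 unlocked (pin 6 mm proud), 0.005 locked. The cam lifts it only in the last 0.13 rad before its stop.
- drops: Bystander: small dropper bottle, 28 dia, 50 high (mm); origin under its centre. Leave it where it is.
- lenscap: Bystander: black round lens cap, 50 dia, 16 high (mm); origin under its centre. Leave it where it is.
- penlight: Bystander: slim aluminium penlight lying flat, 16 x 126, 13 high (mm); origin under its centre. Leave it where it is.
- lens: Bystander: round trial lens in a metal rim with a short tab, 38 dia, 5 thick, lying flat (mm); origin under its centre. Leave it where it is.
- case: Bystander: dark spectacle case, 60 x 155, 36 high (mm); origin under its centre. Leave it where it is.
- jar: Bystander: jar with a lid, 64 dia, 80 high (mm); origin under its centre. Leave it where it is.

How it is judged:
By the outcome, as a careful person would: the job done as asked, in the order asked, and still so for the second after the job is handed in, with the robot touching nothing.
It also fails if it takes over 72 s, if anything falls off the work surface, if the arm or the gripper's body presses on something with over 40 N, if the wrist force passes 120 N, or if a joint passes its speed limit or range.

## Working session

There is one attempt and no reset: what is moved stays moved. The work goes in short steps, Python scripts to look and compute and a tool call to move; the robot and the scene stay as the last step left them, time stands still between calls to the robot, and variables do not carry over. Pictures are saved under pics/ and viewed, and the job is handed in when it is done.

Besides the shell and the picture viewer there is one more tool, called as name(argument=value, ...) on one line, values as JSON. arm_command: Moves the arm, as the interface text tells. Its arguments: {"type":"object","properties":{"rows":{"type":"array"}},"required":["rows"]}

```bash
ls; mkdir -p pics; python3 - <<'E'
from bench import arm,get_image,models
import cv2,json
s=arm.read_state(); print(s); print(arm.grip_depth)
for c in ["side","top"]:
    im=get_image(c); cv2.imwrite(f"pics/{c}0.png",im["img"][:,:,::-1]); print(c,im["K"].tolist(),im["rvec"],im["tvec"])
    for q in ["key","pinkey","stand","unit","cover_top","cam_slot","indicator"]:
        try:
            r=models.cut_out(c,q); print(c,q,[(round(d["conf"],2),list(d["extent"])) for d in r])
        except Exception as e: print(q,e)
E
```

```text
pics
{'clock': 0.0, 'joints': array([-9.11420021e-01,  3.85550270e-01,  6.62300102e-03, -5.06224730e-04,
       -1.19398086e+00, -2.58634664e-01]), 'joint_vel': array([-0.00144003,  0.0004122 , -0.00111208, -0.00203988,  0.00091237,
       -0.00033283]), 'joint_efforts': array([-8.37448988e-05, -3.92289770e+01,  1.88403511e+01,  4.18616742e+00,
       -4.67674530e-03,  1.97548951e-05]), 'position': array([ 243.62626363, -574.92984127,  230.22319026]), 'ee_rot': array([-0.13992955,  0.69315399,  0.14141567,  0.69279065]), 'contact_force': array([-0.34023567,  0.07425402,  0.0421432 ]), 'wrist_torque': array([-0.00261612, -0.01843396,  0.028224  ]), 'gripper_width': 85.33926408195363}
18.700000000000003
side [[391.2042674488456, 0.0, 268.7662162649585], [0.0, 391.2042674488456, 205.56951069709118], [0.0, 0.0, 1.0]] [ 0.45610191 -2.81526953  1.03494333] [509.97550094 202.22746271 907.75919318]
side key [(0.82, [218.4, 289.5, 242.6, 319.5])]
side pinkey [(0.63, [250.0, 270.5, 261.7, 294.7])]
side stand [(0.76, [217.0, 276.9, 276.7, 336.6])]
side unit [(0.83, [198.7, 152.2, 318.9, 235.0]), (0.25, [269.1, 173.4, 289.3, 191.3])]
side cover_top [(0.55, [249.5, 161.1, 306.6, 205.7])]
side cam_slot [(0.76, [267.0, 173.0, 289.1, 191.1])]
side indicator [(0.19, [221.3, 295.5, 244.1, 321.6])]
top [[387.0181137080305, 0.0, 280.4171559502883], [0.0, 387.0181137080305, 209.06570363252857], [0.0, 0.0, 1.0]] [ 2.18383111 -2.15627182  0.16335501] [ -28.55498214  537.98156414 1093.81166208]
top key [(0.74, [172.8, 203.9, 190.2, 216.9])]
top pinkey [(0.47, [203.9, 213.2, 212.9, 225.5])]
top stand [(0.56, [172.9, 197.5, 225.4, 234.0])]
top unit [(0.77, [272.6, 133.9, 345.2, 242.0])]
top cover_top [(0.87, [289.2, 185.3, 333.9, 232.4])]
top cam_slot [(0.46, [103.8, 197.9, 136.4, 219.2])]
top indicator [(0.68, [308.6, 248.3, 341.6, 258.4])]
```

View pics/side0.png

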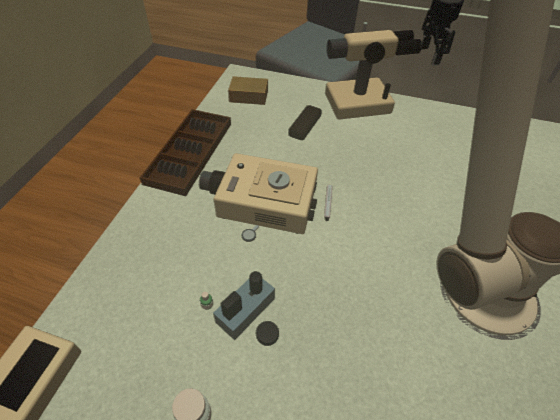

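View pics/top0.png

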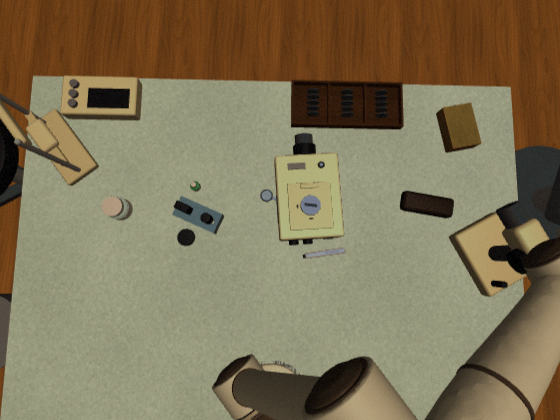

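The side view shows the stand at about (245,305), with the rectangular key at (232,303) and the round one at (256,283). The cam lock is at (279,180). The top view agrees: stand (198,215), key (183,208), cam (311,205). I'll get coarse positions first, then look closer with the wrist camera.

```bash
cat > h.py <<'E'
import numpy as np,cv2
from scipy.spatial.transform import Rotation as R
from scipy.optimize import least_squares, minimize
from bench import arm,get_image,models
def camof(name):
    """returns img,K,Rwc,t (world->cam)"""
    if name=="wrist":
        s=arm.read_state(); im=get_image(name)
        T=np.eye(4);T[:3,:3]=R.from_quat(s["ee_rot"]).as_matrix();T[:3,3]=s["position"]
        M=np.linalg.inv(T@np.array(im["T_tool_cam"]))
        return im["img"],im["K"],M[:3,:3],M[:3,3]
    im=get_image(name)
    return im["img"],im["K"],cv2.Rodrigues(np.array(im["rvec"]))[0],np.array(im["tvec"]).ravel()
def proj(P,c):
    K,Rm,t=c; q=(np.atleast_2d(P)@Rm.T+t)@K.T; return q[:,:2]/q[:,2:]
def ray(uv,c,z):
    K,Rm,t=c; uv=np.atleast_2d(uv).astype(float)
    d=np.c_[uv,np.ones(len(uv))]@np.linalg.inv(K).T@Rm; o=-Rm.T@t
    return o+d*((z-o[2])/d[:,2])[:,None]
def box(pose,lx,ly,z0,z1):
    x,y,a=pose; c,s=np.cos(a),np.sin(a)
    return np.array([[x+c*u-s*v,y+s*u+c*v,z] for z in(z0,z1) for u in(-lx/2,lx/2) for v in(-ly/2,ly/2)])
def hullmask(P,c,sh=(420,560)):
    m=np.zeros(sh,np.uint8); h=cv2.convexHull(np.round(proj(P,c)*16).astype(np.int32)); cv2.fillConvexPoly(m,h,1,cv2.LINE_8,4); return m>0
def rect(mask):
    return cv2.minAreaRect(np.argwhere(mask)[:,::-1].astype(np.float32))
E
python3 - <<'E'
from h import *
for c in ["side","top"]:
    img,*cam=camof(c)
    for q,z in [("key",105),("pinkey",105),("stand",50),("cover_top",92),("cam_slot",106),("unit",85)]:
        for d in models.cut_out(c,q)[:1]:
            r=rect(d["mask"]); b=ray(cv2.boxPoints(r),cam,z)
            print(c,q,round(d["conf"],2),np.round(r[0],1),np.round(ray(r[0],cam,z)[0],1)); print(np.round(b[:,:2],0).tolist())
E
```

```text
side key 0.65 [231. 305.] [529.  262.8 105. ]
[[556.0, 277.0], [537.0, 230.0], [502.0, 248.0], [522.0, 294.0]]
side pinkey 0.62 [254.5 281.5] [502.6 198.9 105. ]
[[525.0, 178.0], [499.0, 169.0], [481.0, 219.0], [506.0, 228.0]]
side stand 0.56 [243.7 304.7] [517.3 229.9  50. ]
[[577.0, 277.0], [525.0, 142.0], [455.0, 181.0], [510.0, 308.0]]
side cover_top 0.61 [277.4 182.2] [546.6 -97.9  92. ]
[[605.0, -33.0], [631.0, -164.0], [485.0, -167.0], [471.0, -39.0]]
side cam_slot 0.61 [278. 180.] [543.7 -93.  106. ]
[[578.0, -116.0], [529.0, -132.0], [511.0, -71.0], [558.0, -55.0]]
side unit 0.89 [257.3 190.8] [588.1 -59.4  85. ]
[[709.0, 62.0], [783.0, -171.0], [453.0, -194.0], [428.0, 32.0]]
top key 0.54 [182.8 207.4] [530.2 244.8 105. ]
[[531.0, 271.0], [551.0, 262.0], [529.0, 218.0], [510.0, 227.0]]
top pinkey 0.51 [206.5 218.5] [500.8 179.8 105. ]
[[516.0, 195.0], [516.0, 166.0], [486.0, 165.0], [486.0, 194.0]]
top stand 0.69 [198.1 214.9] [516.2 213.2  50. ]
[[515.0, 289.0], [573.0, 266.0], [517.0, 137.0], [460.0, 161.0]]
top cover_top 0.64 [309.9 205.9] [ 541.  -101.7   92. ]
[[601.0, -37.0], [612.0, -157.0], [481.0, -166.0], [471.0, -48.0]]
top cam_slot 0.9 [310.  205.5] [ 540.3 -100.6  106. ]
[[538.0, -65.0], [576.0, -102.0], [542.0, -136.0], [505.0, -99.0]]
top unit 0.84 [307.5 188.4] [591.4 -95.8  85. ]
[[740.0, 12.0], [762.0, -175.0], [447.0, -201.0], [428.0, -20.0]]
```

```bash
python3 - <<'E'
from h import *
s=arm.read_state(); M=R.from_quat(s["ee_rot"]).as_matrix(); print(M.round(3))
yy=np.arctan2(M[1,1],M[0,1]); print("yaw of tool y",yy, "j1-j6",s["joints"][0]-s["joints"][5])
im=get_image("wrist"); print(np.round(im["T_tool_cam"],3),im["K"][0])
# joint pose model fit of stand and unit from top/side masks
for q,lx,ly,z0,z1,p0 in [("stand",60,130,0,50,(516,213,-0.41)),("cover_top",130,120,86,92,(541,-100,.085))]:
    data=[]
    for c in ["side","top"]:
        img,*cam=camof(c); d=models.cut_out(c,q)[0]; data.append((d["mask"],cam))
    def f(p):
        o=0
        for m,cam in data:
            h=hullmask(box(p,lx,ly,z0,z1),cam); 
            if q=="stand": h=h&m | (h&~m)
            o+= (h^m).sum()/ (h|m).sum()
        return o
    r=minimize(f,p0,method="Nelder-Mead",options=dict(initial_simplex=[p0,(p0[0]+8,p0[1],p0[2]),(p0[0],p0[1]+8,p0[2]),(p0[0],p0[1],p0[2]+.1)],xatol=.1,fatol=1e-4)); print(q,r.x,r.fun)
E
```

```text
[[ 0.    -0.39   0.921]
 [-0.     0.921  0.39 ]
 [-1.    -0.     0.   ]]
yaw of tool y 1.9715898794826328 j1-j6 -0.6527559808613397
[[ 0.00000e+00 -2.63000e-01  9.65000e-01 -1.41224e+02]
 [ 1.00000e+00 -0.00000e+00 -0.00000e+00  1.18000e-01]
 [ 0.00000e+00  9.65000e-01  2.63000e-01 -6.72420e+01]
 [ 0.00000e+00  0.00000e+00  0.00000e+00  1.00000e+00]] [364.68358423   0.         282.04148557]
stand [ 5.18841267e+02  2.19317712e+02 -4.23229869e-01] 0.612935974286559
cover_top [ 5.46379778e+02 -1.04064004e+02  6.86859883e-02] 1.0750539956803455
```

```bash
cat >> h.py <<'E'
def goal(x,y,z,yaw):
    s=arm.read_state(); M=R.from_quat(s["ee_rot"]).as_matrix(); p=s["position"]
    d=M.T@(np.array([x,y,z])-p)
    G=np.array([[0,np.cos(yaw),np.sin(yaw)],[0,np.sin(yaw),-np.cos(yaw)],[-1,0,0]])
    w=np.degrees(R.from_matrix(M.T@G).as_rotvec())
    print("t",round(s["clock"],2),"pos",p.round(1),"yaw",round(float(np.arctan2(M[1,1],M[0,1])),3),"F",np.round(s["contact_force"],1),"T",np.round(s["wrist_torque"],2),"w",round(s["gripper_width"],1),"j6",round(s["joints"][5],2))
    print("rows d(m)",(d/1000).round(4),"w(deg)",w.round(2),"dist",np.linalg.norm(d).round(1))
E
python3 -c "
from h import *
goal(541,-101,235,3.1)"
```

```text
t 1.95 pos [ 243.9 -575.4  231.3] yaw 1.972 F [-0.2 -0.2 -0.1] T [ 0.02  0.04 -0.02] w 85.5 j6 -0.26
rows d(m) [-0.0037  0.3209  0.4587] w(deg) [-64.65   0.    -0.  ] dist 559.8
```

arm_command(rows=[{"dx": -0.004, "dy": 0.0401, "dz": 0.0573, "wx": -8}, {"dx": -0.004, "dy": 0.08, "dz": 0.1147, "wx": -16}, {"dx": -0.004, "dy": 0.12, "dz": 0.172, "wx": -24}, {"dx": -0.004, "dy": 0.16, "dz": 0.229, "wx": -32}, {"dx": -0.004, "dy": 0.2, "dz": 0.287, "wx": -40}, {"dx": -0.004, "dy": 0.24, "dz": 0.344, "wx": -48}, {"dx": -0.004, "dy": 0.28, "dz": 0.4, "wx": -56}, {"dx": -0.004, "dy": 0.321, "dz": 0.4587, "wx": -64.6}])

```text
validation failed for argument at $.ro...
```

```bash
python3 -c "
from h import *
goal(541,-101,235,3.1)"
```

```text
t 1.95 pos [ 243.9 -575.4  231.3] yaw 1.972 F [-0.2 -0.2 -0.1] T [ 0.02  0.04 -0.02] w 85.5 j6 -0.26
rows d(m) [-0.0037  0.3209  0.4587] w(deg) [-64.65   0.    -0.  ] dist 559.8
```

Every row probably needs all seven fields, so I'll fill them in.

arm_command(rows=[{"dx": -0.004, "dy": 0.321, "dz": 0.4587, "wx": -64.6, "wy": 0, "wz": 0, "gripper": -1}, {"dx": -0.004, "dy": 0.321, "dz": 0.4587, "wx": -64.6, "wy": 0, "wz": 0, "gripper": -1}, {"dx": -0.004, "dy": 0.321, "dz": 0.4587, "wx": -64.6, "wy": 0, "wz": 0, "gripper": -1}, {"dx": -0.004, "dy": 0.321, "dz": 0.4587, "wx": -64.6, "wy": 0, "wz": 0, "gripper": -1}, {"dx": -0.004, "dy": 0.321, "dz": 0.4587, "wx": -64.6, "wy": 0, "wz": 0, "gripper": -1}, {"dx": -0.004, "dy": 0.321, "dz": 0.4587, "wx": -64.6, "wy": 0, "wz": 0, "gripper": -1}, {"dx": -0.004, "dy": 0.321, "dz": 0.4587, "wx": -64.6, "wy": 0, "wz": 0, "gripper": -1}, {"dx": -0.004, "dy": 0.321, "dz": 0.4587, "wx": -64.6, "wy": 0, "wz": 0, "gripper": -1}])

```text
clock: 2.75
position: [456.9, -234.5, 234.6]
ee_rot: [-0.491, 0.509, 0.49, 0.51]
contact_force: [1.1, -1.0, -0.0]
gripper_width: 85.6
```

```bash
python3 -c "
from h import *
goal(541,-101,235,3.1)"
```

```text
t 2.75 pos [ 456.9 -234.5  234.6] yaw 3.104 F [ 1.1 -1.  -0. ] T [-0.03 -0.09 -0.02] w 85.6 j6 0.12
rows d(m) [-0.0003 -0.0789  0.1366] w(deg) [ 0.21 -0.01  0.06] dist 157.8
```

arm_command(rows=[{"dx": 0, "dy": -0.079, "dz": 0.1366, "wx": 0, "wy": 0, "wz": 0, "gripper": -1}, {"dx": 0, "dy": -0.079, "dz": 0.1366, "wx": 0, "wy": 0, "wz": 0, "gripper": -1}, {"dx": 0, "dy": -0.079, "dz": 0.1366, "wx": 0, "wy": 0, "wz": 0, "gripper": -1}, {"dx": 0, "dy": -0.079, "dz": 0.1366, "wx": 0, "wy": 0, "wz": 0, "gripper": -1}, {"dx": 0, "dy": -0.079, "dz": 0.1366, "wx": 0, "wy": 0, "wz": 0, "gripper": -1}, {"dx": 0, "dy": -0.079, "dz": 0.1366, "wx": 0, "wy": 0, "wz": 0, "gripper": -1}, {"dx": 0, "dy": -0.079, "dz": 0.1366, "wx": 0, "wy": 0, "wz": 0, "gripper": -1}, {"dx": 0, "dy": -0.079, "dz": 0.1366, "wx": 0, "wy": 0, "wz": 0, "gripper": -1}])

```text
clock: 3.55
position: [540.4, -102.3, 234.9]
ee_rot: [-0.49, 0.51, 0.49, 0.51]
contact_force: [-0.6, -0.9, 0.6]
gripper_width: 85.5
```

```bash
python3 - <<'E'
from h import *
goal(541,-101,235,3.1)
img,*cam=camof("wrist"); cv2.imwrite("pics/w1.png",img[:,:,::-1]); np.savez("w1.npz",img=img,K=cam[0],R=cam[1],t=cam[2])
for q,z in [("cover_top",92),("cam_slot",106)]:
    for d in models.cut_out("wrist",q)[:2]:
        r=rect(d["mask"]); print(q,round(d["conf"],2),r,ray(r[0],cam,z).round(1)); print(ray(cv2.boxPoints(r),cam,z).round(1).tolist())
        cv2.imwrite(f"pics/w1_{q}.png",d["mask"]*255)
E
```

```text
t 3.55 pos [ 540.4 -102.3  234.9] yaw 3.102 F [-0.6 -0.9  0.6] T [-0.06 -0.03  0.02] w 85.5 j6 -0.15
rows d(m) [-0.0001 -0.0005  0.0013] w(deg) [ 0.09 -0.02  0.06] dist 1.4
cover_top 0.9 ((276.0791931152344, 195.87042236328125), (145.62884521484375, 168.8625946044922), 83.72891235351562) [[ 544.6 -104.4   92. ]]
[[612.5, -156.5, 92.0], [484.7, -165.0, 92.0], [470.2, -47.1, 92.0], [612.3, -35.9, 92.0]]
cam_slot 0.79 ((277.0946044921875, 201.56756591796875), (70.52716827392578, 71.34915924072266), 80.53767395019531) [[ 543.7 -103.1  106. ]]
[[573.3, -126.5, 106.0], [520.6, -133.1, 106.0], [512.8, -78.6, 106.0], [568.2, -71.1, 106.0]][ WARN:0@1.770] global loadsave.cpp:1063 imwrite_ Unsupported depth image for selected encoder is fallbacked to CV_8U.
```

View pics/w1.png

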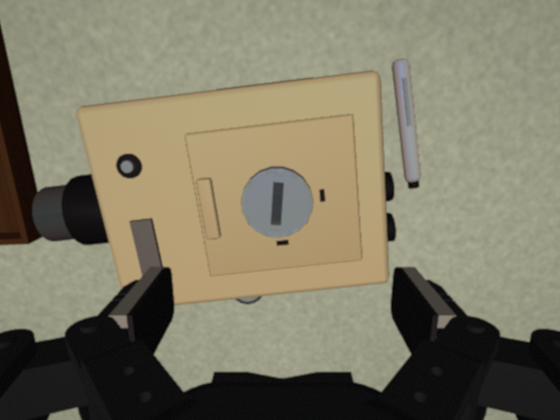

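The cam head is centred near (277,203), with the slot running almost vertically in the image. The indicator pin is at (128,166). Next I'll measure the slot, the head and the unit's edges.

```bash
python3 - <<'E'
from h import *
d=np.load("w1.npz"); img=d["img"]; cam=[d["K"],d["R"],d["t"]]
g=cv2.cvtColor(img,cv2.COLOR_RGB2GRAY)
# head: bluish vs. cream
hsv=cv2.cvtColor(img,cv2.COLOR_RGB2HSV)
sub=(slice(160,245),slice(235,320))
rb=img[...,2].astype(int)-img[...,0]
m=np.zeros(g.shape,np.uint8); m[sub]=(rb[sub]>-25)
n,l,st,ce=cv2.connectedComponentsWithStats(m); i=l[190,260]; mm=(l==i).astype(np.uint8)
cn=max(cv2.findContours(mm,cv2.RETR_EXTERNAL,cv2.CHAIN_APPROX_NONE)[0],key=len)
e=cv2.fitEllipse(cn); print("ellipse",e, "center z106",ray(e[0],cam,106).round(1))
P=ray(cn[:,0,:],cam,106); print("world extents",P.min(0),P.max(0))
s=np.zeros(g.shape,np.uint8); s[175:232,262:294]=g[175:232,262:294]<95
n,l,st,ce=cv2.connectedComponentsWithStats(s); i=1+np.argmax(st[1:,4]); r=rect(l==i); print("slot",r)
b=ray(cv2.boxPoints(r),cam,106); print(b.round(1).tolist(), b.mean(0))
e0=b[1]-b[0];e1=b[2]-b[1]; L=e0 if np.linalg.norm(e0)>np.linalg.norm(e1) else e1
print("slot axis yaw",np.arctan2(L[1],L[0])%np.pi, np.linalg.norm(e0),np.linalg.norm(e1))
# unit edges: top face edges hand picked
c=np.array([[80,108],[378,72],[387,281],[186,134],[352,115],[361,260],[211,275]])
w=ray(c[:3],cam,85); print(w.round(1)); print(np.arctan2(*(w[0]-w[1])[[1,0]]))
w=ray(c[3:],cam,92); print(w.round(1),w.mean(0)); print(np.arctan2(*(w[0]-w[1])[[1,0]]),np.arctan2(*(w[3]-w[2])[[1,0]]))
crop=cv2.resize(img[160:245,235:320],None,fx=6,fy=6,interpolation=cv2.INTER_CUBIC); cv2.imwrite("pics/w1c.png",crop[:,:,::-1])
E
```

```text
ellipse ((276.6313781738281, 201.7392578125), (69.50922393798828, 70.15130615234375), 93.22412109375) center z106 [[ 544. -103.  106.]]
world extents [ 517.05575962 -129.70134496  106.        ] [571.25463045 -74.51978916 106.        ]
slot ((276.6859130859375, 203.21240234375), (10.044368743896484, 42.106529235839844), 3.814074993133545)
[[549.7, -85.5, 106.0], [546.0, -118.4, 106.0], [538.5, -117.6, 106.0], [542.0, -84.6, 106.0]] [ 544.07524304 -101.53644995  106.        ]
slot axis yaw 1.4585040744137143 33.12242527961758 7.547639489296216
[[ 692.3 -177.9   85. ]
 [ 464.3 -194.8   85. ]
 [ 451.5  -22.8   85. ]]
0.07355136097962044
[[ 611.2 -155.5   92. ]
 [ 484.7 -164.4   92. ]
 [ 476.   -46.5   92. ]
 [ 602.8  -37.9   92. ]] [ 543.68094508 -101.07175069   92.        ]
0.07064593511818522 0.06791397054683046
```

View pics/w1c.png

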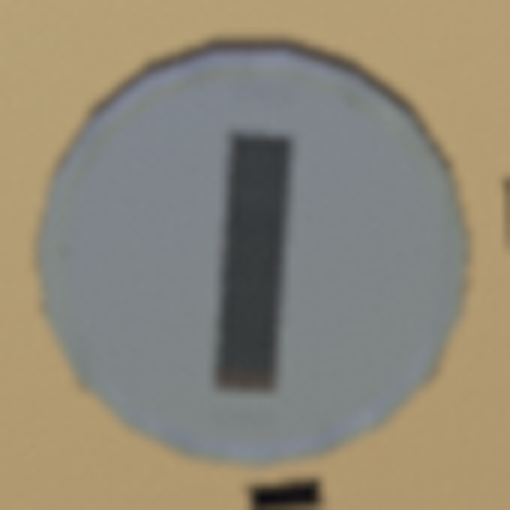

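The slot centre is about (544,-101.5). The slot's axis implies key x at yaw -0.112 against unit yaw 0.07, so the cam starts at about 0.18. Next I'll look at the stand.

```bash
python3 -c "
from h import *
goal(530,245,235,2.72)"
```

```text
t 3.7 pos [ 540.7 -101.9  234.9] yaw 3.102 F [-0.4  0.4 -0.2] T [ 0.05  0.02 -0.02] w 85.6 j6 -0.15
rows d(m) [-2.000e-04  2.430e-02  3.462e-01] w(deg) [21.9  -0.    0.07] dist 347.0
```

arm_command(rows=[{"dx": 0, "dy": 0.0243, "dz": 0.346, "wx": 21.9, "wy": 0, "wz": 0, "gripper": -1}, {"dx": 0, "dy": 0.0243, "dz": 0.346, "wx": 21.9, "wy": 0, "wz": 0, "gripper": -1}, {"dx": 0, "dy": 0.0243, "dz": 0.346, "wx": 21.9, "wy": 0, "wz": 0, "gripper": -1}, {"dx": 0, "dy": 0.0243, "dz": 0.346, "wx": 21.9, "wy": 0, "wz": 0, "gripper": -1}, {"dx": 0, "dy": 0.0243, "dz": 0.346, "wx": 21.9, "wy": 0, "wz": 0, "gripper": -1}, {"dx": 0, "dy": 0.0243, "dz": 0.346, "wx": 21.9, "wy": 0, "wz": 0, "gripper": -1}, {"dx": 0, "dy": 0.0243, "dz": 0.346, "wx": 21.9, "wy": 0, "wz": 0, "gripper": -1}, {"dx": 0, "dy": 0.0243, "dz": 0.346, "wx": 21.9, "wy": 0, "wz": 0, "gripper": -1}])

```text
clock: 4.5
position: [529.9, 249.2, 234.4]
ee_rot: [-0.386, 0.592, 0.385, 0.593]
contact_force: [-0.7, -0.7, 0.2]
gripper_width: 85.1
```

```bash
python3 - <<'E'
from h import *
goal(530,245,235,2.72)
img,*cam=camof("wrist"); cv2.imwrite("pics/w2.png",img[:,:,::-1]); np.savez("w2.npz",img=img,K=cam[0],R=cam[1],t=cam[2])
for q,z in [("key",105),("pinkey",105),("stand",50)]:
    for d in models.cut_out("wrist",q)[:2]:
        r=rect(d["mask"]); print(q,round(d["conf"],2),r,ray(r[0],cam,z).round(1)); print(ray(cv2.boxPoints(r),cam,z).round(1).tolist())
E
```

```text
t 4.5 pos [529.9 249.2 234.4] yaw 2.725 F [-0.7 -0.7  0.2] T [-0.02  0.06  0.04] w 85.1 j6 -1.13
rows d(m) [-0.0006 -0.0018 -0.0038] w(deg) [0.27 0.07 0.09] dist 4.2
key 0.95 ((277.9999694824219, 199.49998474121094), (27.999996185302734, 58.99999237060547), 0.0) [[531.6 246.  105. ]]
[[551.2, 263.2, 105.0], [531.9, 221.2, 105.0], [512.8, 229.6, 105.0], [531.2, 272.1, 105.0]]
pinkey 0.85 ((277.5, 109.0), (38.0, 37.0), 90.0) [[504.8 185.2 105. ]]
[[511.5, 168.2, 105.0], [487.6, 178.7, 105.0], [498.0, 202.7, 105.0], [522.4, 191.9, 105.0]]
stand 0.86 ((277.5, 147.0), (148.0, 69.0), 90.0) [[518.5 214.2  50. ]]
[[519.9, 146.4, 50.0], [467.0, 169.8, 50.0], [517.0, 289.5, 50.0], [575.8, 263.5, 50.0]]
stand 0.28 ((276.9000244140625, 109.29998779296875), (38.9075813293457, 38.9075813293457), 63.43495178222656) [[505.9 184.7  50. ]]
[[523.4, 169.1, 50.0], [490.5, 168.3, 50.0], [488.2, 200.4, 50.0], [521.9, 201.7, 50.0]]
```

View pics/w2.png

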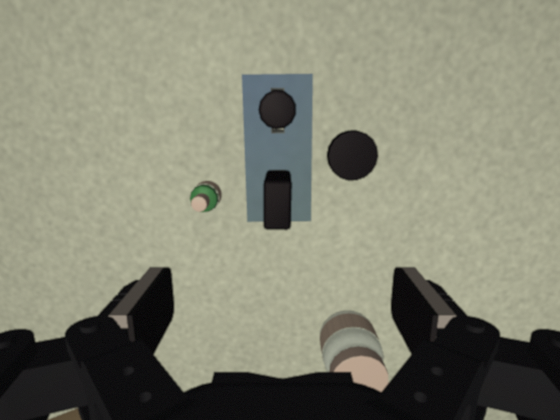

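The stand fills (243..312, 74..221). The key grip is at (278,200) with its top face roughly at rows 180–229. The round key is at (277,109), the lens cap at (352,155) and the dropper at (204,196). I'll zoom in for the grip edges.

```bash
python3 - <<'E'
from h import *
goal(530,245,235,2.72)
img,*cam=camof("wrist"); np.savez("w2.npz",img=img,K=cam[0],R=cam[1],t=cam[2])
crop=img[60:240,225:330]; crop=np.clip(crop.astype(float)*1.0,0,255); crop=(255*(crop/255)**0.5).astype(np.uint8)
crop=cv2.resize(crop,None,fx=3.3,fy=3.3,interpolation=cv2.INTER_CUBIC); cv2.imwrite("pics/w2c.png",crop[:,:,::-1])
c2=img[160:240,250:305]; c2=(255*np.clip(c2/120.,0,1)**0.45).astype(np.uint8)
c2=cv2.resize(c2,None,fx=7,fy=7,interpolation=cv2.INTER_CUBIC); cv2.imwrite("pics/w2d.png",c2[:,:,::-1])
goal(530,245,235,2.72)
E
```

```text
t 4.7 pos [529.9 243.9 234.6] yaw 2.719 F [ 0.3  0.1 -0.5] T [ 0.01 -0.02  0.07] w 85.6 j6 -1.13
rows d(m) [-0.0004  0.0004  0.0011] w(deg) [-0.04 -0.02  0.05] dist 1.2
t 4.75 pos [530.  243.4 234.8] yaw 2.719 F [-0.5  0.2 -1. ] T [-0.   -0.01 -0.01] w 85.4 j6 -1.13
rows d(m) [-0.0002  0.0007  0.0014] w(deg) [-0.08 -0.01  0.06] dist 1.6
```

View pics/w2c.png

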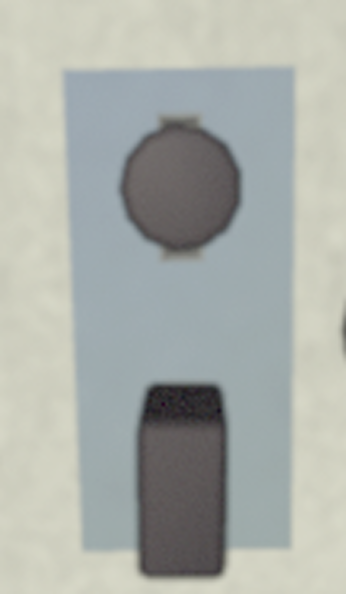

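View pics/w2d.png

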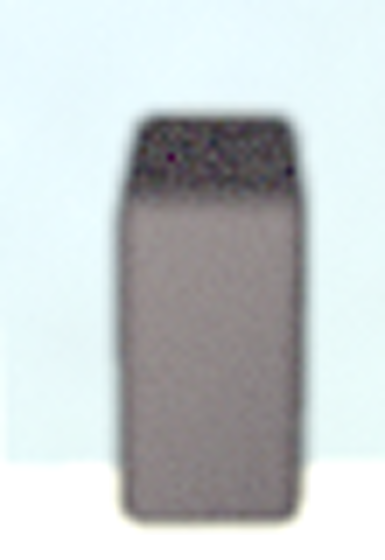

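```bash
python3 - <<'E'
from h import *
d=np.load("w2.npz"); cam=[d["K"],d["R"],d["t"]]
w=ray([[267.5,189],[293,189],[293.1,234],[267.3,234]],cam,105); print(w.round(1),w.mean(0))
a=w[3]-w[0];b=w[2]-w[1]; print("key y yaw",np.arctan2(a[1],a[0]),np.arctan2(b[1],b[0]),np.linalg.norm(w[1]-w[0]),np.linalg.norm(a))
c=np.array([[65,71],[295,67],[291,548],[83,549]])/3.3+[225,60]
w=ray(c,cam,50); print(w.round(1),w.mean(0)); 
for i,j in((0,3),(1,2),(0,1),(3,2)):
    a=w[j]-w[i]; print(np.linalg.norm(a).round(1),np.arctan2(a[1],a[0]).round(3))
c=np.array([[181,187]])/3.3+[225,60]; print("pin",ray(c,cam,105))
E
```

```text
[[535.3 229.9 105. ]
 [517.7 237.9 105. ]
 [532.1 270.8 105. ]
 [550.6 262.5 105. ]] [533.94791882 250.26855585 105.        ]
key y yaw 1.1334303483660073 1.158345541872655 19.31357113179882 35.94535985703121
[[520.9 147.5  50. ]
 [466.8 170.8  50. ]
 [518.  289.1  50. ]
 [571.9 265.2  50. ]] [519.3850844 218.168349   50.       ]
128.3 1.161
128.9 1.163
58.8 2.735
59.0 2.724
pin [[504.99025923 185.42988742 105.        ]]
```

```bash
python3 -c "
from h import *
goal(533.7,250.3,62,2.725)"
```

```text
t 4.75 pos [530.  243.4 234.8] yaw 2.719 F [-0.5  0.2 -1. ] T [-0.   -0.01 -0.01] w 85.4 j6 -1.13
rows d(m) [ 0.1728 -0.0003  0.0078] w(deg) [-0.37 -0.01  0.06] dist 173.0
```

arm_command(rows=[{"dx": 0.03, "dy": -0.0003, "dz": 0.0078, "wx": -0.4, "wy": 0, "wz": 0, "gripper": -1}, {"dx": 0.07, "dy": -0.0003, "dz": 0.0078, "wx": -0.4, "wy": 0, "wz": 0, "gripper": -1}, {"dx": 0.1, "dy": -0.0003, "dz": 0.0078, "wx": -0.4, "wy": 0, "wz": 0, "gripper": -1}, {"dx": 0.13, "dy": -0.0003, "dz": 0.0078, "wx": -0.4, "wy": 0, "wz": 0, "gripper": -1}, {"dx": 0.155, "dy": -0.0003, "dz": 0.0078, "wx": -0.4, "wy": 0, "wz": 0, "gripper": -1}, {"dx": 0.168, "dy": -0.0003, "dz": 0.0078, "wx": -0.4, "wy": 0, "wz": 0, "gripper": -1}, {"dx": 0.1725, "dy": -0.0003, "dz": 0.0078, "wx": -0.4, "wy": 0, "wz": 0, "gripper": -1}, {"dx": 0.1725, "dy": -0.0003, "dz": 0.0078, "wx": -0.4, "wy": 0, "wz": 0, "gripper": -1}])

```text
clock: 5.55
position: [534.1, 249.8, 62.6]
ee_rot: [-0.386, 0.592, 0.385, 0.593]
contact_force: [0.5, 0.3, 0.8]
gripper_width: 85.6
```

```bash
python3 - <<'E'
from h import *
goal(533.7,250.3,62,2.725)
img,*cam=camof("wrist"); c=img.copy()
cv2.imwrite("pics/w3.png",c[:,:,::-1])
c=(255*np.clip(img/160.,0,1)**0.5).astype(np.uint8); cv2.imwrite("pics/w3.png",c[:,:,::-1])
E
```

```text
t 5.55 pos [534.1 249.8  62.6] yaw 2.725 F [0.5 0.3 0.8] T [-0.01 -0.08 -0.03] w 85.6 j6 -1.13
rows d(m) [0.0006 0.0006 0.0003] w(deg) [-0.02 -0.    0.08] dist 0.9
```

View pics/w3.png

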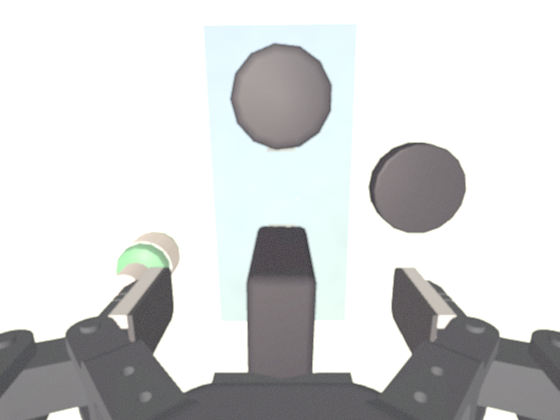

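The key sits centred between the fingers (281 against 281). Closing.

arm_command(rows=[{"dx": 0, "dy": 0, "dz": 0, "wx": 0, "wy": 0, "wz": 0, "gripper": 1}, {"dx": 0, "dy": 0, "dz": 0, "wx": 0, "wy": 0, "wz": 0, "gripper": 1}, {"dx": 0, "dy": 0, "dz": 0, "wx": 0, "wy": 0, "wz": 0, "gripper": 1}, {"dx": 0, "dy": 0, "dz": 0, "wx": 0, "wy": 0, "wz": 0, "gripper": 1}, {"dx": 0, "dy": 0, "dz": 0, "wx": 0, "wy": 0, "wz": 0, "gripper": 1}, {"dx": 0, "dy": 0, "dz": 0, "wx": 0, "wy": 0, "wz": 0, "gripper": 1}, {"dx": 0, "dy": 0, "dz": 0, "wx": 0, "wy": 0, "wz": 0, "gripper": 1}, {"dx": 0, "dy": 0, "dz": 0, "wx": 0, "wy": 0, "wz": 0, "gripper": 1}])

```text
clock: 6.4
position: [534.6, 250.5, 63.8]
ee_rot: [-0.386, 0.592, 0.385, 0.594]
contact_force: [-1.2, -0.0, 4.5]
gripper_width: 21.5
```

```bash
python3 -c "
from h import *
goal(533.7,250.3,62,2.725)"
```

```text
t 6.4 pos [534.6 250.5  63.8] yaw 2.725 F [-1.2 -0.   4.5] T [0.04 0.4  0.03] w 21.5 j6 -1.13
rows d(m) [ 0.0018  0.0008 -0.0005] w(deg) [0.02 0.1  0.14] dist 2.0
```

arm_command(rows=[{"dx": -0.015, "dy": 0, "dz": 0, "wx": 0, "wy": 0, "wz": 0, "gripper": 1}, {"dx": -0.03, "dy": 0, "dz": 0, "wx": 0, "wy": 0, "wz": 0, "gripper": 1}, {"dx": -0.05, "dy": 0, "dz": 0, "wx": 0, "wy": 0, "wz": 0, "gripper": 1}, {"dx": -0.075, "dy": 0, "dz": 0, "wx": 0, "wy": 0, "wz": 0, "gripper": 1}, {"dx": -0.1, "dy": 0, "dz": 0, "wx": 0, "wy": 0, "wz": 0, "gripper": 1}, {"dx": -0.125, "dy": 0, "dz": 0, "wx": 0, "wy": 0, "wz": 0, "gripper": 1}, {"dx": -0.137, "dy": 0, "dz": 0, "wx": 0, "wy": 0, "wz": 0, "gripper": 1}, {"dx": -0.137, "dy": 0, "dz": 0, "wx": 0, "wy": 0, "wz": 0, "gripper": 1}])

```text
clock: 7.2
position: [534.8, 250.9, 202.0]
ee_rot: [-0.386, 0.59, 0.386, 0.595]
contact_force: [-0.5, 0.5, -1.8]
gripper_width: 21.3
```

```bash
python3 -c "
from h import *
goal(544,-101.5,200,3.03)
img,*cam=camof('wrist'); c=(255*np.clip(img/160.,0,1)**0.5).astype(np.uint8); cv2.imwrite('pics/w4.png',c[:,:,::-1])
img,*cam=camof('side'); cv2.imwrite('pics/s4.png',cv2.resize(img[220:400,130:340],None,fx=3,fy=3)[:,:,::-1])
"
```

```text
t 7.2 pos [534.8 250.9 202. ] yaw 2.725 F [-0.5  0.5 -1.8] T [ 0.01 -0.04 -0.01] w 21.3 j6 -1.13
rows d(m) [ 0.0011 -0.1509 -0.3186] w(deg) [-17.45   0.23   0.26] dist 352.5
```

View pics/w4.png

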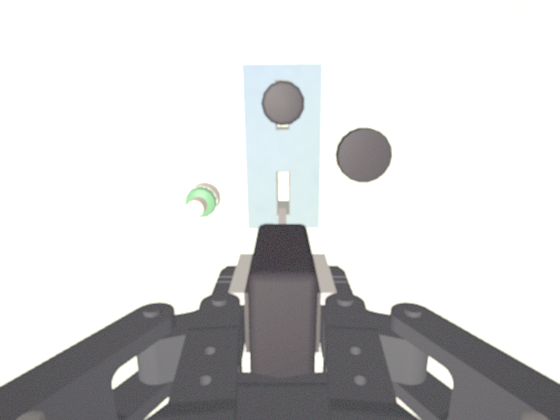

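View pics/s4.png

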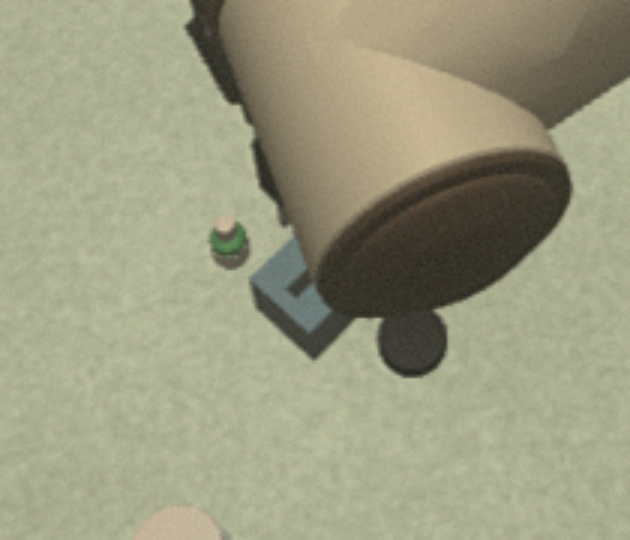

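```bash
python3 - <<'E'
from h import *
im=get_image("wrist"); T=np.linalg.inv(np.array(im["T_tool_cam"])); K=np.array(im["K"])
for n,P in {"tip":[58,0,-13.5],"tip3":[55,0,-15],"blade_top":[13,0,-15],"gripbot":[13,0,-20],"gripbotL":[13,11,-20],"gripbotR":[13,-11,-20],"gtopL":[-42,11,-20],"gtopR":[-42,-11,-20]}.items():
    q=K@(T[:3,:3]@P+T[:3,3]); print(n,(q[:2]/q[2]).round(1))
img=im["img"]; c=(255*np.clip(img[150:300,220:345]/120.,0,1)**0.5).astype(np.uint8); cv2.imwrite('pics/w5.png',cv2.resize(c,None,fx=4,fy=4,interpolation=cv2.INTER_CUBIC)[:,:,::-1])
E
```

```text
tip [281.2 209.6]
tip3 [281.2 208.4]
blade_top [281.  232.6]
gripbot [281.  221.8]
gripbotL [305.9 221.8]
gripbotR [256.1 221.9]
gtopL [317.7 276. ]
gtopR [243.4 276. ]
```

View pics/w5.png

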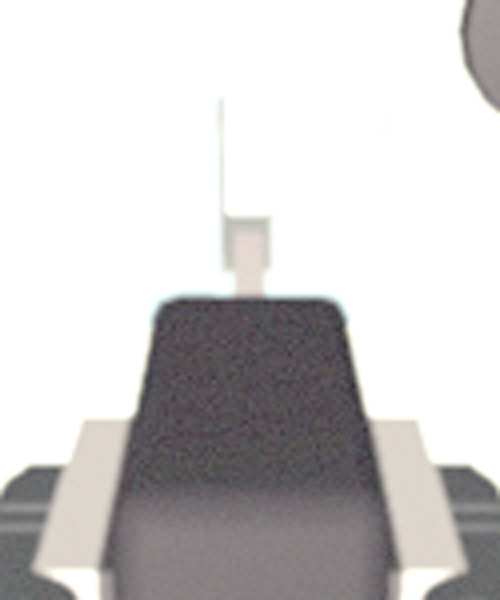

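The key is upright in the grip, with its blade and grip within about 1 mm of where I expected. The open well shows at (283,185). Moving over the cam.

arm_command(rows=[{"dx": 0.001, "dy": -0.02, "dz": -0.042, "wx": -4, "wy": 0.2, "wz": 0.2, "gripper": 1}, {"dx": 0.001, "dy": -0.041, "dz": -0.086, "wx": -9, "wy": 0.2, "wz": 0.2, "gripper": 1}, {"dx": 0.001, "dy": -0.063, "dz": -0.132, "wx": -14, "wy": 0.2, "wz": 0.2, "gripper": 1}, {"dx": 0.001, "dy": -0.085, "dz": -0.178, "wx": -17.4, "wy": 0.2, "wz": 0.2, "gripper": 1}, {"dx": 0.001, "dy": -0.107, "dz": -0.225, "wx": -17.4, "wy": 0.2, "wz": 0.2, "gripper": 1}, {"dx": 0.001, "dy": -0.129, "dz": -0.271, "wx": -17.4, "wy": 0.2, "wz": 0.2, "gripper": 1}, {"dx": 0.001, "dy": -0.144, "dz": -0.304, "wx": -17.4, "wy": 0.2, "wz": 0.2, "gripper": 1}, {"dx": 0.001, "dy": -0.151, "dz": -0.3186, "wx": -17.4, "wy": 0.2, "wz": 0.2, "gripper": 1}])

```text
clock: 8.15
position: [541.1, -105.8, 196.3]
ee_rot: [-0.469, 0.531, 0.471, 0.525]
contact_force: [0.2, -0.4, -1.3]
gripper_width: 21.2
```

```bash
python3 - <<'E'
from h import *
import time
img,*cam=camof("wrist")
goal(544,-101.5,175,3.03)
img,*cam=camof("wrist"); np.savez("w6.npz",img=img,K=cam[0],R=cam[1],t=cam[2])
cv2.imwrite("pics/w6.png",img[:,:,::-1])
img,*cam=camof("side"); cv2.imwrite('pics/s6.png',cv2.resize(img[100:260,190:390],None,fx=4,fy=4)[:,:,::-1])
E
```

```text
t 8.2 pos [ 541.2 -106.5  196.3] yaw 3.024 F [ 0.8 -0.5 -0.6] T [-0.1  -0.07 -0.  ] w 21.6 j6 -0.22
rows d(m) [ 0.0212 -0.0024  0.0054] w(deg) [-0.34 -0.29 -0.44] dist 22.0
```

View pics/w6.png

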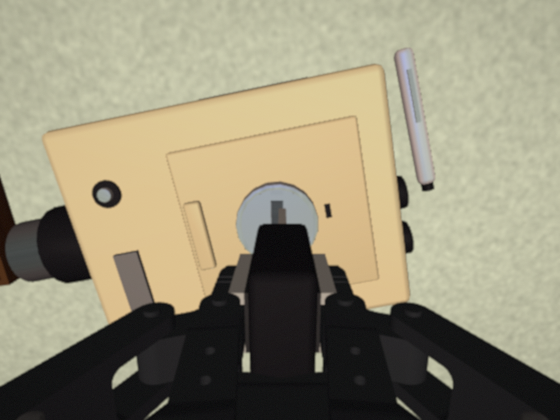

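View pics/s6.png

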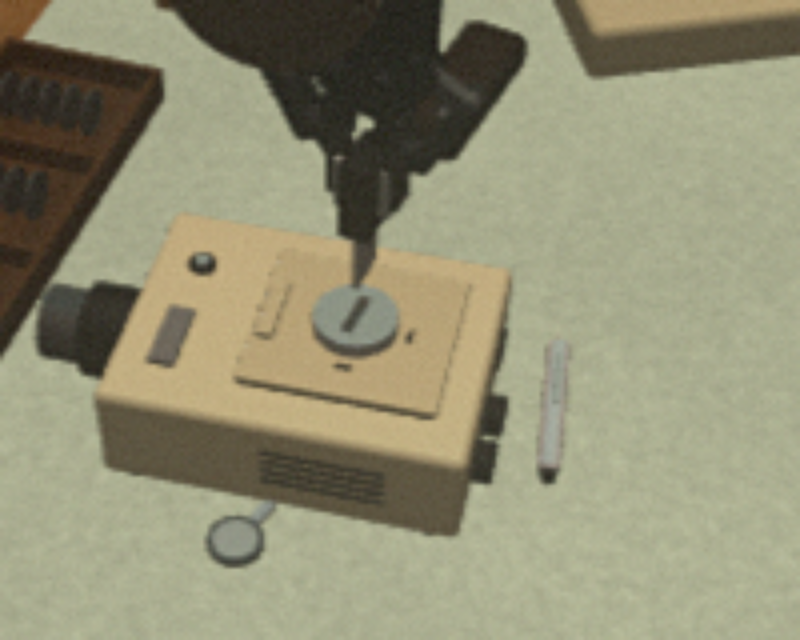

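The head is at (277,218) with the slot just visible above the blade. The arm overshot by about 5 mm. I'll correct that and come down so the tip sits about 11 mm above the head.

arm_command(rows=[{"dx": 0.007, "dy": -0.0024, "dz": 0.0054, "wx": -0.3, "wy": -0.3, "wz": -0.4, "gripper": 1}, {"dx": 0.014, "dy": -0.0024, "dz": 0.0054, "wx": -0.3, "wy": -0.3, "wz": -0.4, "gripper": 1}, {"dx": 0.019, "dy": -0.0024, "dz": 0.0054, "wx": -0.3, "wy": -0.3, "wz": -0.4, "gripper": 1}, {"dx": 0.0212, "dy": -0.0024, "dz": 0.0054, "wx": -0.3, "wy": -0.3, "wz": -0.4, "gripper": 1}, {"dx": 0.0212, "dy": -0.0024, "dz": 0.0054, "wx": -0.3, "wy": -0.3, "wz": -0.4, "gripper": 1}, {"dx": 0.0212, "dy": -0.0024, "dz": 0.0054, "wx": -0.3, "wy": -0.3, "wz": -0.4, "gripper": 1}, {"dx": 0.0212, "dy": -0.0024, "dz": 0.0054, "wx": -0.3, "wy": -0.3, "wz": -0.4, "gripper": 1}, {"dx": 0.0212, "dy": -0.0024, "dz": 0.0054, "wx": -0.3, "wy": -0.3, "wz": -0.4, "gripper": 1}])

```text
clock: 9.1
position: [544.6, -98.6, 175.6]
ee_rot: [-0.472, 0.526, 0.472, 0.527]
contact_force: [0.5, -0.2, -1.6]
gripper_width: 21.2
```

```bash
python3 - <<'E'
from h import *
goal(544,-101.5,160,3.03)
img,*cam=camof("wrist"); np.savez("w7.npz",img=img,K=cam[0],R=cam[1],t=cam[2])
cv2.imwrite("pics/w7.png",cv2.resize(img[150:260,210:350],None,fx=5,fy=5,interpolation=cv2.INTER_CUBIC)[:,:,::-1])
# predicted slot corners, and blade
y=1.4585; L=np.array([np.cos(y),np.sin(y),0]);W=np.array([L[1],-L[0],0]); c=np.array([544,-101.5,106.])
print("pred slot far edge", proj([c-17*L-4*W,c-17*L+4*W,c-17*L],cam).round(1), "head ctr",proj(c,cam).round(1))
img,*cam=camof("side"); cv2.imwrite('pics/s7.png',cv2.resize(img[130:210,230:330],None,fx=7,fy=7,interpolation=cv2.INTER_CUBIC)[:,:,::-1])
print("side slot",proj([c-17*L,c+17*L],cam).round(1))
E
```

```text
t 9.1 pos [544.6 -98.6 175.6] yaw 3.031 F [ 0.5 -0.2 -1.6] T [-0.03 -0.01 -0.04] w 21.2 j6 -0.22
rows d(m) [ 0.0156  0.0003 -0.0029] w(deg) [0.07 0.07 0.03] dist 15.9
pred slot far edge [[288.4 193.7]
 [274.9 193.7]
 [281.6 193.7]] head ctr [[281.6 221.2]]
side slot [[281.6 173.4]
 [276.2 182.1]]
```

View pics/w7.png

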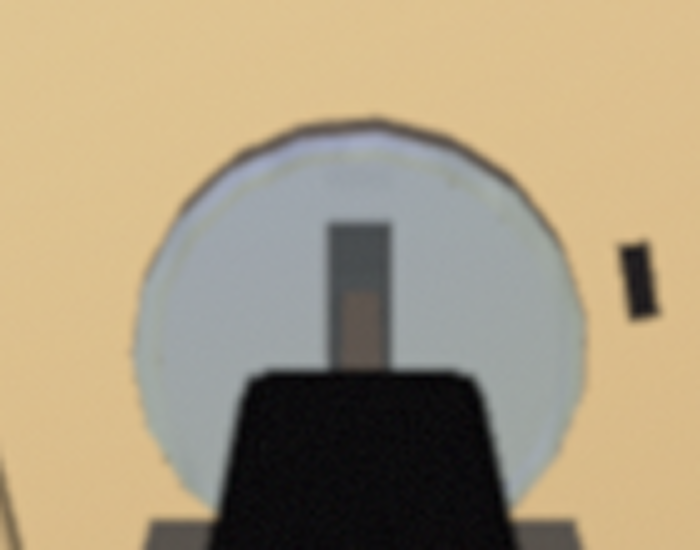

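View pics/s7.png

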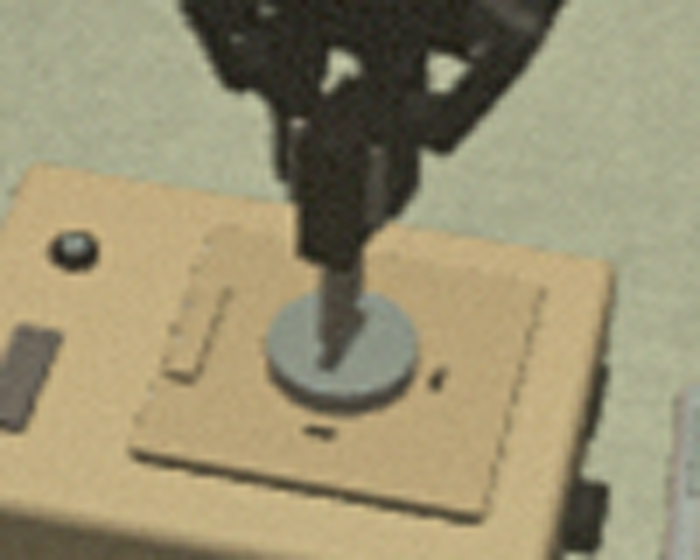

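```bash
python3 - <<'E'
from h import *
im=get_image("wrist"); T=np.array(im["T_tool_cam"]); K=np.array(im["K"])
def at(u,v,x):
    d=T[:3,:3]@np.linalg.inv(K)@[u,v,1]; o=T[:3,3]; return (o+d*(x-o[0])/d[0]).round(2)
print("slot far",at(281.9,194.4,69.6),at(281.9,194.4,68.6),"blade tip",at(282.2,208,57),at(282.2,208,58),at(282.2,208,55))
goal(544,-101.5,160,3.03)
c=(255*np.clip(im["img"][180:230,255:310]/150.,0,1)**0.6).astype(np.uint8)
cv2.imwrite("pics/w7d.png",cv2.resize(c,None,fx=10,fy=10,interpolation=cv2.INTER_CUBIC)[:,:,::-1])
E
```

```text
slot far [ 69.6    0.49 -19.56] [ 68.6    0.49 -19.78] blade tip [ 57.     0.66 -14.56] [ 58.     0.66 -14.29] [ 55.     0.65 -15.09]
t 9.25 pos [544.5 -98.6 175.5] yaw 3.031 F [ 0.4 -0.  -1.6] T [-0.03 -0.05 -0.04] w 21.8 j6 -0.22
rows d(m) [ 0.0154  0.0002 -0.0029] w(deg) [0.07 0.06 0.02] dist 15.7
```

View pics/w7d.png

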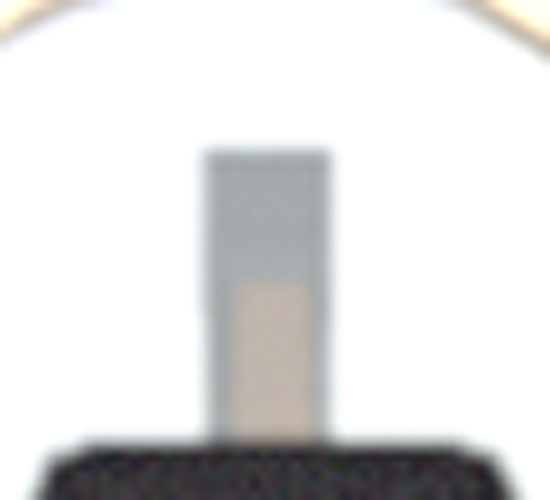

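arm_command(rows=[{"dx": 0.002, "dy": 0, "dz": -0.0024, "wx": 0, "wy": 0, "wz": 0, "gripper": 1}, {"dx": 0.005, "dy": 0, "dz": -0.0024, "wx": 0, "wy": 0, "wz": 0, "gripper": 1}, {"dx": 0.008, "dy": 0, "dz": -0.0024, "wx": 0, "wy": 0, "wz": 0, "gripper": 1}, {"dx": 0.009, "dy": 0, "dz": -0.0024, "wx": 0, "wy": 0, "wz": 0, "gripper": 1}, {"dx": 0.0105, "dy": 0, "dz": -0.0024, "wx": 0, "wy": 0, "wz": 0, "gripper": 1}, {"dx": 0.012, "dy": 0, "dz": -0.0024, "wx": 0, "wy": 0, "wz": 0, "gripper": 1}, {"dx": 0.0135, "dy": 0, "dz": -0.0024, "wx": 0, "wy": 0, "wz": 0, "gripper": 1}, {"dx": 0.0135, "dy": 0, "dz": -0.0024, "wx": 0, "wy": 0, "wz": 0, "gripper": 1}])

```text
clock: 10.05
position: [544.1, -101.0, 161.7]
ee_rot: [-0.471, 0.527, 0.472, 0.527]
contact_force: [-0.1, -0.0, -0.7]
gripper_width: 21.3
```

```bash
python3 - <<'E'
from h import *
goal(544,-101.2,155,3.03)
img,*cam=camof("wrist")
c=(255*np.clip(img[150:260,210:350]/160.,0,1)**0.6).astype(np.uint8)
cv2.imwrite("pics/w8.png",cv2.resize(c,None,fx=5,fy=5,interpolation=cv2.INTER_CUBIC)[:,:,::-1])
E
```

```text
t 10.05 pos [ 544.1 -101.   161.7] yaw 3.031 F [-0.1 -0.  -0.7] T [-0.02  0.02  0.01] w 21.3 j6 -0.22
rows d(m) [ 0.0067  0.     -0.0002] w(deg) [ 0.07  0.06 -0.01] dist 6.7
```

View pics/w8.png

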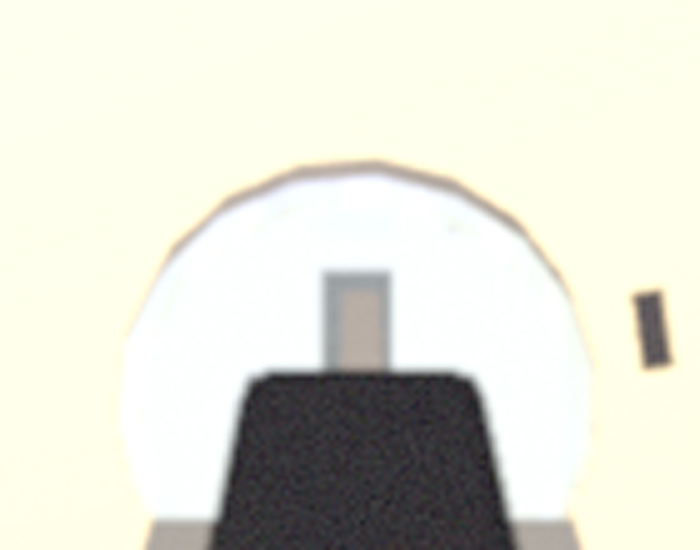

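The blade tip is at the slot mouth with no force, about 0.7 mm to the right of the slot's centre. I'll shift it and go on down.

arm_command(rows=[{"dx": 0, "dy": -0.0006, "dz": 0, "wx": 0, "wy": 0, "wz": 0, "gripper": 1}, {"dx": 0.001, "dy": -0.0006, "dz": 0, "wx": 0, "wy": 0, "wz": 0, "gripper": 1}, {"dx": 0.002, "dy": -0.0006, "dz": 0, "wx": 0, "wy": 0, "wz": 0, "gripper": 1}, {"dx": 0.003, "dy": -0.0006, "dz": 0, "wx": 0, "wy": 0, "wz": 0, "gripper": 1}, {"dx": 0.004, "dy": -0.0006, "dz": 0, "wx": 0, "wy": 0, "wz": 0, "gripper": 1}, {"dx": 0.005, "dy": -0.0006, "dz": 0, "wx": 0, "wy": 0, "wz": 0, "gripper": 1}, {"dx": 0.0055, "dy": -0.0006, "dz": 0, "wx": 0, "wy": 0, "wz": 0, "gripper": 1}, {"dx": 0.0055, "dy": -0.0006, "dz": 0, "wx": 0, "wy": 0, "wz": 0, "gripper": 1}])

```text
clock: 10.9
position: [544.7, -101.1, 156.2]
ee_rot: [-0.471, 0.527, 0.472, 0.527]
contact_force: [-0.1, 0.4, -1.6]
gripper_width: 21.3
```

```bash
python3 - <<'E'
from h import *
goal(544,-101.2,155,3.03)
img,*cam=camof("wrist")
c=(255*np.clip(img[150:260,210:350]/160.,0,1)**0.6).astype(np.uint8)
cv2.imwrite("pics/w9.png",cv2.resize(c,None,fx=5,fy=5,interpolation=cv2.INTER_CUBIC)[:,:,::-1])
goal(544,-101.2,155,3.03)
E
```

```text
t 10.9 pos [ 544.7 -101.1  156.2] yaw 3.031 F [-0.1  0.4 -1.6] T [ 0.01  0.01 -0.04] w 21.3 j6 -0.22
rows d(m) [ 0.0012  0.0007 -0.0002] w(deg) [ 0.07  0.06 -0.01] dist 1.4
t 10.95 pos [ 544.8 -101.1  156.3] yaw 3.031 F [ 0.1  0.1 -1.5] T [-0.01  0.01  0.04] w 21.4 j6 -0.22
rows d(m) [ 0.0013  0.0007 -0.0002] w(deg) [ 0.07  0.06 -0.  ] dist 1.5
```

View pics/w9.png

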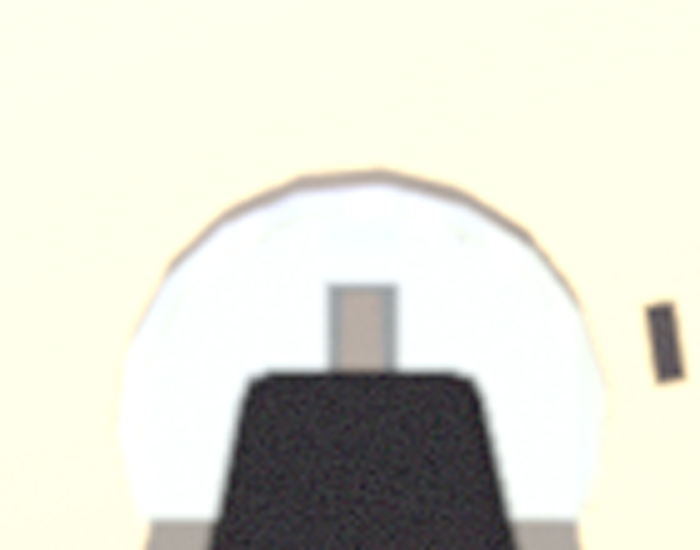

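The blade is centred in the slot with no load. I'll feel for the floor in small steps.

arm_command(rows=[{"dx": 0.0005, "dy": 0, "dz": 0, "wx": 0, "wy": 0, "wz": 0, "gripper": 1}, {"dx": 0.0005, "dy": 0, "dz": 0, "wx": 0, "wy": 0, "wz": 0, "gripper": 1}, {"dx": 0.001, "dy": 0, "dz": 0, "wx": 0, "wy": 0, "wz": 0, "gripper": 1}, {"dx": 0.001, "dy": 0, "dz": 0, "wx": 0, "wy": 0, "wz": 0, "gripper": 1}, {"dx": 0.0015, "dy": 0, "dz": 0, "wx": 0, "wy": 0, "wz": 0, "gripper": 1}, {"dx": 0.0015, "dy": 0, "dz": 0, "wx": 0, "wy": 0, "wz": 0, "gripper": 1}, {"dx": 0.002, "dy": 0, "dz": 0, "wx": 0, "wy": 0, "wz": 0, "gripper": 1}, {"dx": 0.002, "dy": 0, "dz": 0, "wx": 0, "wy": 0, "wz": 0, "gripper": 1}])

```text
clock: 11.75
position: [544.9, -101.1, 155.3]
ee_rot: [-0.472, 0.526, 0.472, 0.527]
contact_force: [-1.9, 1.9, 5.7]
gripper_width: 21.3
```

```bash
python3 - <<'E'
from h import *
goal(544,-101.2,155,3.03)
E
```

```text
t 11.75 pos [ 544.9 -101.1  155.3] yaw 3.032 F [-1.9  1.9  5.7] T [0.26 0.75 0.03] w 21.3 j6 -0.22
rows d(m) [ 0.0003  0.0009 -0.0002] w(deg) [0.09 0.05 0.04] dist 1.0
```

The floor gave about 7 N, so the blade is right down. Turning clockwise now.

arm_command(rows=[{"dx": 0, "dy": 0, "dz": 0, "wx": 4, "wy": 0, "wz": 0, "gripper": 1}, {"dx": 0, "dy": 0, "dz": 0, "wx": 8, "wy": 0, "wz": 0, "gripper": 1}, {"dx": 0, "dy": 0, "dz": 0, "wx": 12, "wy": 0, "wz": 0, "gripper": 1}, {"dx": 0.0005, "dy": 0, "dz": 0, "wx": 16, "wy": 0, "wz": 0, "gripper": 1}, {"dx": 0.0005, "dy": 0, "dz": 0, "wx": 20, "wy": 0, "wz": 0, "gripper": 1}, {"dx": 0.0005, "dy": 0, "dz": 0, "wx": 24, "wy": 0, "wz": 0, "gripper": 1}, {"dx": 0.0005, "dy": 0, "dz": 0, "wx": 28, "wy": 0, "wz": 0, "gripper": 1}, {"dx": 0.0005, "dy": 0, "dz": 0, "wx": 30, "wy": 0, "wz": 0, "gripper": 1}])

```text
clock: 12.55
position: [544.6, -100.8, 154.7]
ee_rot: [-0.318, 0.631, 0.319, 0.631]
contact_force: [-1.4, 2.1, 0.9]
gripper_width: 21.6
```

```bash
python3 - <<'E'
from h import *
goal(544,-101.2,155,3.03)
img,*cam=camof("wrist"); cv2.imwrite("pics/w10.png",img[:,:,::-1])
goal(544,-101.2,155,3.03)
E
```

```text
t 12.55 pos [ 544.6 -100.8  154.7] yaw 2.506 F [-1.4  2.1  0.9] T [0.48 0.45 0.06] w 21.6 j6 -0.74
rows d(m) [-0.0003  0.0003 -0.0006] w(deg) [-3.001e+01  6.000e-02 -1.000e-02] dist 0.7
t 12.6 pos [ 544.6 -100.9  154.7] yaw 2.506 F [-1.9  1.2  3. ] T [0.54 0.52 0.05] w 20.9 j6 -0.74
rows d(m) [-0.0003  0.0003 -0.0006] w(deg) [-3.004e+01  6.000e-02 -2.000e-02] dist 0.7
```

View pics/w10.png

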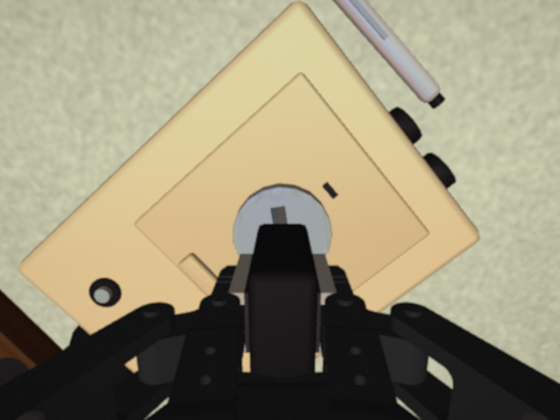

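The slot is following the blade with the blade's idle lag, and the torque is low. Another 36° stays well short of the earliest possible stop.

arm_command(rows=[{"dx": 0, "dy": 0, "dz": 0, "wx": 5, "wy": 0, "wz": 0, "gripper": 1}, {"dx": 0.0003, "dy": 0, "dz": 0, "wx": 10, "wy": 0, "wz": 0, "gripper": 1}, {"dx": 0.0006, "dy": 0, "dz": 0, "wx": 15, "wy": 0, "wz": 0, "gripper": 1}, {"dx": 0.001, "dy": 0, "dz": 0, "wx": 20, "wy": 0, "wz": 0, "gripper": 1}, {"dx": 0.001, "dy": 0, "dz": 0, "wx": 25, "wy": 0, "wz": 0, "gripper": 1}, {"dx": 0.001, "dy": 0, "dz": 0, "wx": 30, "wy": 0, "wz": 0, "gripper": 1}, {"dx": 0.001, "dy": 0, "dz": 0, "wx": 34, "wy": 0, "wz": 0, "gripper": 1}, {"dx": 0.001, "dy": 0, "dz": 0, "wx": 36, "wy": 0, "wz": 0, "gripper": 1}])

```text
clock: 13.4
position: [544.7, -100.6, 153.6]
ee_rot: [-0.107, 0.699, 0.108, 0.699]
contact_force: [-0.6, 1.4, 0.2]
gripper_width: 21.3
```

```bash
cat > q.py <<'E'
from h import *
goal(544,-101.2,155,3.03)
E=[]
for i in range(2):
    img,*cam=camof("side"); s=arm.read_state(); E.append(s["wrist_torque"][2])
print("Tz",np.round(E,3))
import sys
if len(sys.argv)>1:
    cv2.imwrite(f'pics/{sys.argv[1]}s.png',cv2.resize(img[130:240,190:330],None,fx=5,fy=5,interpolation=cv2.INTER_CUBIC)[:,:,::-1])
E
python3 q.py a11
```

```text
t 13.4 pos [ 544.7 -100.6  153.6] yaw 1.876 F [-0.6  1.4  0.2] T [0.35 0.18 0.11] w 21.3 j6 -1.37
rows d(m) [-0.0014 -0.0003 -0.0008] w(deg) [-6.609e+01  8.000e-02 -3.000e-02] dist 1.6
Tz [0.116 0.127]
```

View pics/a11s.png

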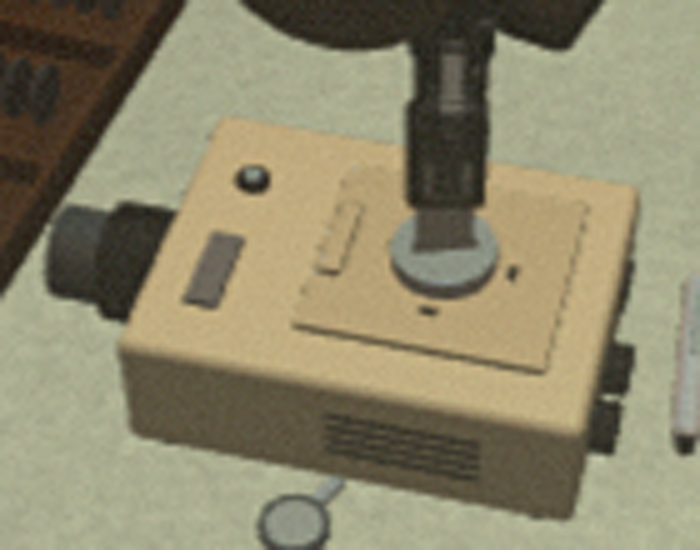

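arm_command(rows=[{"dx": 0.0005, "dy": 0, "dz": 0, "wx": 2, "wy": 0, "wz": 0, "gripper": 1}, {"dx": 0.0008, "dy": 0, "dz": 0, "wx": 4, "wy": 0, "wz": 0, "gripper": 1}, {"dx": 0.001, "dy": 0, "dz": 0, "wx": 6, "wy": 0, "wz": 0, "gripper": 1}, {"dx": 0.001, "dy": 0, "dz": 0, "wx": 8, "wy": 0, "wz": 0, "gripper": 1}, {"dx": 0.001, "dy": 0, "dz": 0, "wx": 10, "wy": 0, "wz": 0, "gripper": 1}, {"dx": 0.001, "dy": 0, "dz": 0, "wx": 11, "wy": 0, "wz": 0, "gripper": 1}, {"dx": 0.001, "dy": 0, "dz": 0, "wx": 11, "wy": 0, "wz": 0, "gripper": 1}, {"dx": 0.001, "dy": 0, "dz": 0, "wx": 11, "wy": 0, "wz": 0, "gripper": 1}])

```text
clock: 14.3
position: [544.8, -100.7, 153.2]
ee_rot: [-0.041, 0.706, 0.042, 0.706]
contact_force: [-2.4, 0.4, 5.0]
gripper_width: 21.6
```

```bash
python3 q.py
```

```text
t 14.3 pos [ 544.8 -100.7  153.2] yaw 1.688 F [-2.4  0.4  5. ] T [0.55 0.67 0.07] w 21.6 j6 -1.56
rows d(m) [-0.0018 -0.0004 -0.0009] w(deg) [-7.691e+01  1.000e-01 -1.000e-02] dist 2.0
Tz [0.047 0.106]
```

arm_command(rows=[{"dx": 0, "dy": 0, "dz": 0, "wx": 0.5, "wy": 0, "wz": 0, "gripper": 1}, {"dx": 0, "dy": 0, "dz": 0, "wx": 1, "wy": 0, "wz": 0, "gripper": 1}, {"dx": 0, "dy": 0, "dz": 0, "wx": 1.5, "wy": 0, "wz": 0, "gripper": 1}, {"dx": 0.0002, "dy": 0, "dz": 0, "wx": 2, "wy": 0, "wz": 0, "gripper": 1}, {"dx": 0.0004, "dy": 0, "dz": 0, "wx": 2.5, "wy": 0, "wz": 0, "gripper": 1}, {"dx": 0.0004, "dy": 0, "dz": 0, "wx": 3, "wy": 0, "wz": 0, "gripper": 1}, {"dx": 0.0004, "dy": 0, "dz": 0, "wx": 3, "wy": 0, "wz": 0, "gripper": 1}, {"dx": 0.0004, "dy": 0, "dz": 0, "wx": 3, "wy": 0, "wz": 0, "gripper": 1}])

```text
clock: 15.2
position: [544.8, -100.7, 153.1]
ee_rot: [-0.022, 0.706, 0.023, 0.707]
contact_force: [-3.2, 0.4, 5.2]
gripper_width: 21.3
```

```bash
python3 q.py a13
```

```text
t 15.2 pos [ 544.8 -100.7  153.1] yaw 1.635 F [-3.2  0.4  5.2] T [0.61 0.71 0.1 ] w 21.3 j6 -1.61
rows d(m) [-0.0019 -0.0005 -0.0009] w(deg) [-7.992e+01  1.000e-01 -1.000e-02] dist 2.1
Tz [0.1   0.087]
```

View pics/a13s.png

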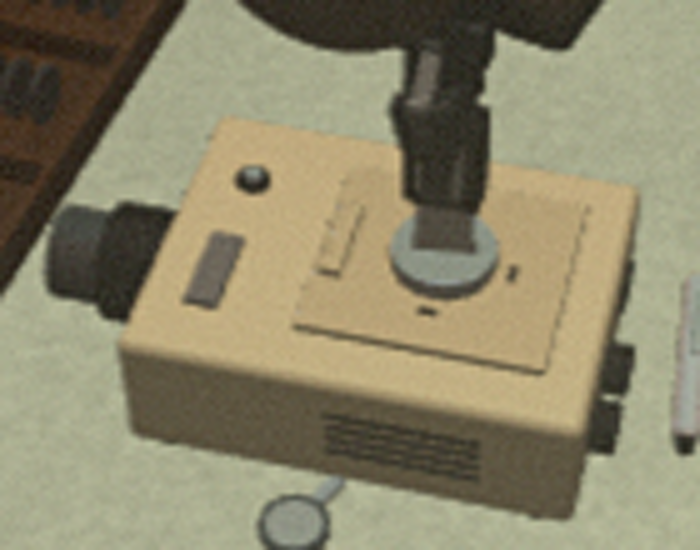

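The torque is still about 0.1 and the pin hasn't moved, so this isn't the last 0.15 rad yet. Another 4°.

arm_command(rows=[{"dx": 0, "dy": 0, "dz": 0, "wx": 0.7, "wy": 0, "wz": 0, "gripper": 1}, {"dx": 0, "dy": 0, "dz": 0, "wx": 1.4, "wy": 0, "wz": 0, "gripper": 1}, {"dx": 0, "dy": 0, "dz": 0, "wx": 2.1, "wy": 0, "wz": 0, "gripper": 1}, {"dx": 0.0002, "dy": 0, "dz": 0, "wx": 2.8, "wy": 0, "wz": 0, "gripper": 1}, {"dx": 0.0003, "dy": 0, "dz": 0, "wx": 3.5, "wy": 0, "wz": 0, "gripper": 1}, {"dx": 0.0003, "dy": 0, "dz": 0, "wx": 4, "wy": 0, "wz": 0, "gripper": 1}, {"dx": 0.0003, "dy": 0, "dz": 0, "wx": 4, "wy": 0, "wz": 0, "gripper": 1}, {"dx": 0.0003, "dy": 0, "dz": 0, "wx": 4, "wy": 0, "wz": 0, "gripper": 1}])

```text
clock: 16.1
position: [544.9, -100.6, 153.0]
ee_rot: [0.002, 0.707, -0.002, 0.708]
contact_force: [-2.0, 1.5, 5.1]
gripper_width: 21.4
```

```bash
python3 q.py a14
```

```text
t 16.1 pos [ 544.9 -100.6  153. ] yaw 1.565 F [-2.   1.5  5.1] T [0.53 0.71 0.14] w 21.4 j6 -1.69
rows d(m) [-0.002  -0.0006 -0.0009] w(deg) [-8.393e+01  1.100e-01 -1.000e-02] dist 2.3
Tz [0.153 0.121]
```

View pics/a14s.png

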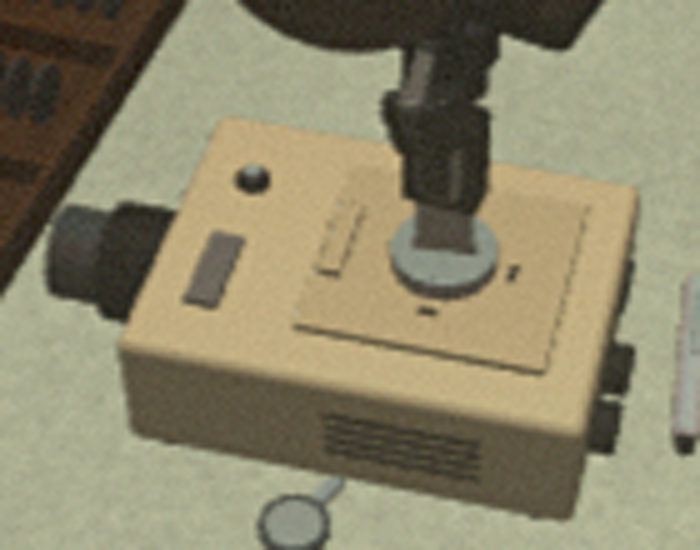

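The torque has risen to about 0.14, so the end of travel is starting. 3° more, slowly.

arm_command(rows=[{"dx": 0, "dy": 0, "dz": 0, "wx": 0.5, "wy": 0, "wz": 0, "gripper": 1}, {"dx": 0, "dy": 0, "dz": 0, "wx": 1, "wy": 0, "wz": 0, "gripper": 1}, {"dx": 0, "dy": 0, "dz": 0, "wx": 1.5, "wy": 0, "wz": 0, "gripper": 1}, {"dx": 0.0002, "dy": 0, "dz": 0, "wx": 2, "wy": 0, "wz": 0, "gripper": 1}, {"dx": 0.0003, "dy": 0, "dz": 0, "wx": 2.5, "wy": 0, "wz": 0, "gripper": 1}, {"dx": 0.0003, "dy": 0, "dz": 0, "wx": 3, "wy": 0, "wz": 0, "gripper": 1}, {"dx": 0.0003, "dy": 0, "dz": 0, "wx": 3, "wy": 0, "wz": 0, "gripper": 1}, {"dx": 0.0003, "dy": 0, "dz": 0, "wx": 3, "wy": 0, "wz": 0, "gripper": 1}])

```text
clock: 17.0
position: [544.9, -100.6, 152.9]
ee_rot: [0.021, 0.706, -0.02, 0.707]
contact_force: [-3.0, 1.9, 6.0]
gripper_width: 21.4
```

```bash
python3 q.py a15
```

```text
t 17.0 pos [ 544.9 -100.6  152.9] yaw 1.512 F [-3.   1.9  6. ] T [0.58 0.71 0.14] w 21.4 j6 -1.74
rows d(m) [-0.0021 -0.0006 -0.0008] w(deg) [-86.95   0.11  -0.  ] dist 2.3
Tz [0.065 0.09 ]
```

View pics/a15s.png

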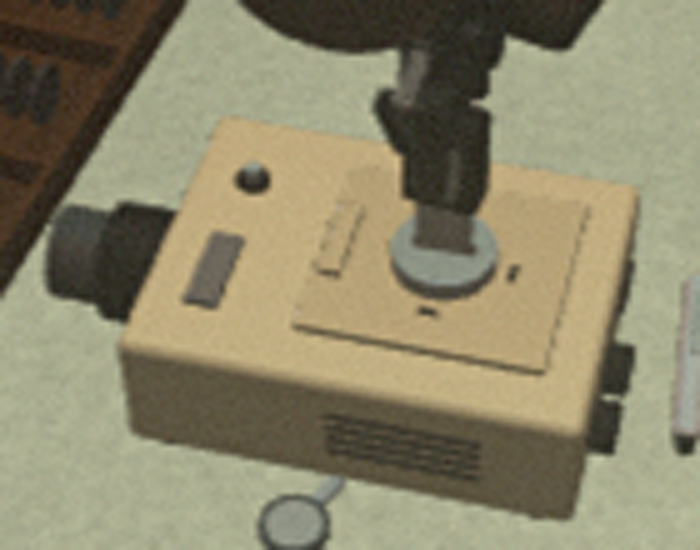

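The pin's top has begun to rise, from about row 166 to 161 in the enlarged crop. 2.5° more in fine steps.

arm_command(rows=[{"dx": 0, "dy": 0, "dz": 0, "wx": 0.5, "wy": 0, "wz": 0, "gripper": 1}, {"dx": 0, "dy": 0, "dz": 0, "wx": 1, "wy": 0, "wz": 0, "gripper": 1}, {"dx": 0, "dy": 0, "dz": 0, "wx": 1.5, "wy": 0, "wz": 0, "gripper": 1}, {"dx": 0.0002, "dy": 0, "dz": 0, "wx": 2, "wy": 0, "wz": 0, "gripper": 1}, {"dx": 0.0002, "dy": 0, "dz": 0, "wx": 2.5, "wy": 0, "wz": 0, "gripper": 1}, {"dx": 0.0002, "dy": 0, "dz": 0, "wx": 2.5, "wy": 0, "wz": 0, "gripper": 1}, {"dx": 0.0002, "dy": 0, "dz": 0, "wx": 2.5, "wy": 0, "wz": 0, "gripper": 1}, {"dx": 0.0002, "dy": 0, "dz": 0, "wx": 2.5, "wy": 0, "wz": 0, "gripper": 1}])

```text
clock: 17.9
position: [544.9, -100.6, 152.9]
ee_rot: [0.036, 0.706, -0.036, 0.707]
contact_force: [-2.1, 1.5, 5.1]
gripper_width: 21.6
```

```bash
python3 q.py a16
```

```text
t 17.9 pos [ 544.9 -100.6  152.9] yaw 1.469 F [-2.1  1.5  5.1] T [0.67 0.74 0.25] w 21.6 j6 -1.78
rows d(m) [-0.0021 -0.0007 -0.0008] w(deg) [-89.44   0.1    0.  ] dist 2.4
Tz [0.254 0.293]
```

View pics/a16s.png

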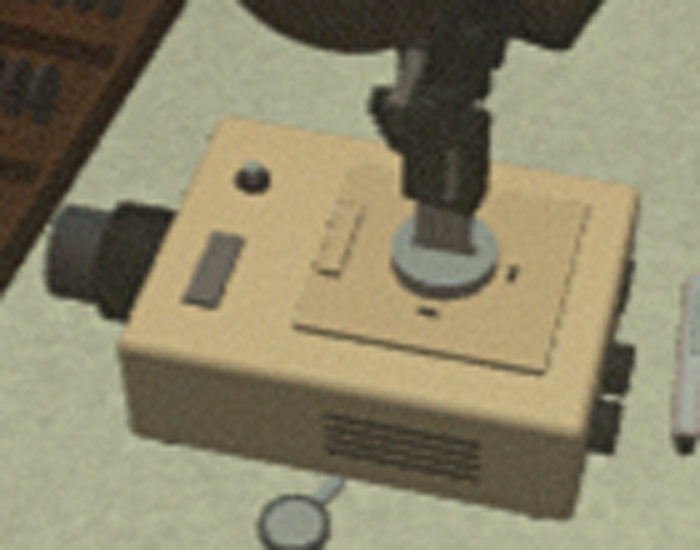

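The torque has jumped to 0.25–0.29 N m, well above running friction, so this looks like the stop. I'll check the pin with the wrist camera before deciding.

```bash
python3 - <<'E'
from h import *
img,*cam=camof("wrist"); cv2.imwrite("pics/w17.png",img[:,:,::-1]); np.savez("w17.npz",img=img,K=cam[0],R=cam[1],t=cam[2])
uy=.07; p=np.array([544,-101.5]); 
# cover centre offset in unit unknown: unit centre from corners
w=np.load("w1.npz"); 
a=cv2.imread("pics/a11s.png");b=cv2.imread("pics/a16s.png");c=cv2.imread("pics/a15s.png");d=cv2.imread("pics/a14s.png")
o=np.hstack([cv2.resize(x[140:210,215:295],None,fx=2.4,fy=2.4) for x in(a,d,c,b)]); cv2.imwrite("pics/pin.png",o)
print(arm.read_state()["wrist_torque"])
E
```

```text
[0.58044164 0.75160952 0.25384196]
```

View pics/w17.png

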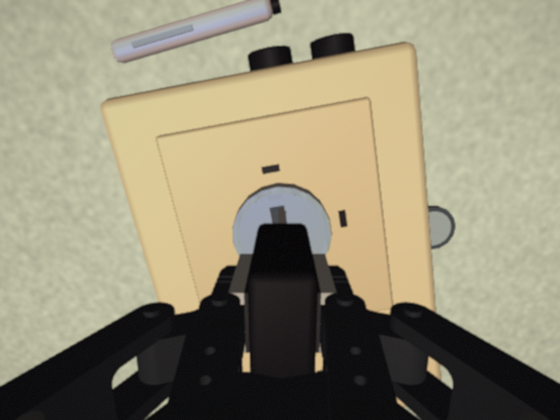

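View pics/pin.png

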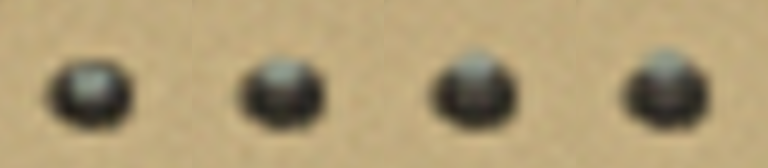

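```bash
python3 - <<'E'
from h import *
img,*cam=camof("side")
p=ray([190+253/5,130+178/5],cam,91)[0]; print(p.round(0), proj([p,p+[0,0,5]],cam).round(2))
print(arm.read_state()["wrist_torque"][2])
for n in ["a11","a13","a14","a15","a16"]:
    b=cv2.imread(f"pics/{n}s.png").astype(float)
    r=b[140:215,225:285]; bg=np.median(r.reshape(-1,3),0)
    blue=r[...,0]-r[...,2]  # blue minus red: pin bluish vs cream
    w=np.clip(blue+5,0,None); v=np.arange(140,215)[:,None]
    col=b[140:180,245:262,:].mean(1); 
    g=np.clip(blue-0,0,None)
    print(n,"centroid v",((g*v).sum()/g.sum()/5).round(2),"colprofile B",col[::3,0].round(0).astype(int),(col[::3,0]-col[::3,2]).round(0).astype(int))
E
```

```text
[ 659. -126.   91.] [[240.6  165.6 ]
 [240.5  164.24]]
0.2832738175116896
a11 centroid v 34.66 colprofile B [127 126 126 125 125 127 128 129 110  91 109 123 114  88] [-64 -63 -64 -66 -67 -68 -69 -71 -54 -28  -9   0  -5  -8]
a13 centroid v nan colprofile B [125 126 127 127 125 126 128 128 116 103 117 120 103  77] [-66 -65 -65 -66 -67 -67 -69 -72 -54 -26  -9  -3  -6  -9]
a14 centroid v nan colprofile B [125 125 126 127 127 127 126 125 128 130 126 104  74  51] [-65 -65 -65 -65 -66 -69 -69 -66 -43 -16  -7  -7 -11 -12]
a15 centroid v 33.7 colprofile B [127 127 127 125 124 124 127 129 134 130 107  79  64  54] [-65 -65 -65 -67 -69 -70 -62 -48 -27 -11  -6  -9 -12 -13]
a16 centroid v nan colprofile B [124 125 128 127 125 127 130 131 130 122 102  76  61  52] [-67 -67 -65 -67 -69 -71 -60 -40 -21 -12  -7  -8 -12 -13]<stdin>:12: RuntimeWarning: invalid value encountered in scalar divide
```

The torque holds at about 0.27. That exceeds the 0.17 maximum for running, and the pin has risen by about the expected 5 mm. I'll add a 0.5° nudge to confirm the steep rise, keeping below 0.45.

arm_command(rows=[{"dx": 0, "dy": 0, "dz": 0, "wx": 0.1, "wy": 0, "wz": 0, "gripper": 1}, {"dx": 0, "dy": 0, "dz": 0, "wx": 0.2, "wy": 0, "wz": 0, "gripper": 1}, {"dx": 0, "dy": 0, "dz": 0, "wx": 0.3, "wy": 0, "wz": 0, "gripper": 1}, {"dx": 0, "dy": 0, "dz": 0, "wx": 0.4, "wy": 0, "wz": 0, "gripper": 1}, {"dx": 0, "dy": 0, "dz": 0, "wx": 0.5, "wy": 0, "wz": 0, "gripper": 1}, {"dx": 0, "dy": 0, "dz": 0, "wx": 0.5, "wy": 0, "wz": 0, "gripper": 1}, {"dx": 0, "dy": 0, "dz": 0, "wx": 0.5, "wy": 0, "wz": 0, "gripper": 1}, {"dx": 0, "dy": 0, "dz": 0, "wx": 0.5, "wy": 0, "wz": 0, "gripper": 1}])

```text
clock: 18.9
position: [544.9, -100.6, 152.9]
ee_rot: [0.039, 0.706, -0.039, 0.706]
contact_force: [-1.7, 1.9, 4.0]
gripper_width: 21.7
```

```bash
python3 q.py a18; python3 - <<'E'
import cv2
for n in ["a15","a16","a18"]:
    b=cv2.imread(f"pics/{n}s.png").astype(float)
    col=b[140:180,245:262,:].mean(1); print(n,col[::3,0].round(0).astype(int),(col[::3,0]-col[::3,2]).round(0).astype(int))
E
```

```text
t 18.9 pos [ 544.9 -100.6  152.9] yaw 1.46 F [-1.7  1.9  4. ] T [0.62 0.72 0.31] w 21.7 j6 -1.79
rows d(m) [-0.0021 -0.0007 -0.0008] w(deg) [-89.94   0.11   0.  ] dist 2.4
Tz [0.384 0.311]
a15 [127 127 127 125 124 124 127 129 134 130 107  79  64  54] [-65 -65 -65 -67 -69 -70 -62 -48 -27 -11  -6  -9 -12 -13]
a16 [124 125 128 127 125 127 130 131 130 122 102  76  61  52] [-67 -67 -65 -67 -69 -71 -60 -40 -21 -12  -7  -8 -12 -13]
a18 [127 126 125 125 126 127 128 131 131 122  99  74  64  53] [-65 -66 -66 -67 -67 -71 -62 -40 -20 -11  -8 -10 -12 -12]
```

The torque rose to about 0.33 with the pin unchanged, so the cam is seated. Now I'll turn back within the idle play to unload, then check.

arm_command(rows=[{"dx": 0, "dy": 0, "dz": 0, "wx": -1.5, "wy": 0, "wz": 0, "gripper": 1}, {"dx": -0.0003, "dy": 0, "dz": 0, "wx": -3, "wy": 0, "wz": 0, "gripper": 1}, {"dx": -0.0006, "dy": 0, "dz": 0, "wx": -4.5, "wy": 0, "wz": 0, "gripper": 1}, {"dx": -0.001, "dy": 0, "dz": 0, "wx": -6, "wy": 0, "wz": 0, "gripper": 1}, {"dx": -0.001, "dy": 0, "dz": 0, "wx": -7.5, "wy": 0, "wz": 0, "gripper": 1}, {"dx": -0.001, "dy": 0, "dz": 0, "wx": -8.5, "wy": 0, "wz": 0, "gripper": 1}, {"dx": -0.001, "dy": 0, "dz": 0, "wx": -8.5, "wy": 0, "wz": 0, "gripper": 1}, {"dx": -0.001, "dy": 0, "dz": 0, "wx": -8.5, "wy": 0, "wz": 0, "gripper": 1}])

```text
clock: 19.8
position: [544.9, -100.6, 153.7]
ee_rot: [-0.013, 0.707, 0.014, 0.707]
contact_force: [0.6, -0.2, -1.5]
gripper_width: 21.3
```

```bash
python3 q.py a19; python3 - <<'E'
from h import *
b=cv2.imread(f"pics/a19s.png").astype(float)
col=b[140:180,245:262,:].mean(1); print(col[::3,0].round(0).astype(int),(col[::3,0]-col[::3,2]).round(0).astype(int))
img,*cam=camof("wrist")
c=(255*np.clip(img[150:260,210:350]/160.,0,1)**0.6).astype(np.uint8)
cv2.imwrite("pics/w19.png",cv2.resize(c,None,fx=5,fy=5,interpolation=cv2.INTER_CUBIC)[:,:,::-1])
E
```

```text
t 19.8 pos [ 544.9 -100.6  153.7] yaw 1.608 F [ 0.6 -0.2 -1.5] T [-0.06 -0.01  0.01] w 21.3 j6 -1.64
rows d(m) [-0.0013 -0.0005 -0.0009] w(deg) [-81.45   0.1    0.  ] dist 1.7
Tz [-0.059  0.045]
[127 126 125 125 126 125 126 131 132 124 101  75  62  50] [-65 -65 -66 -67 -68 -71 -61 -41 -20 -10  -7 -10 -12 -14]
```

View pics/w19.png

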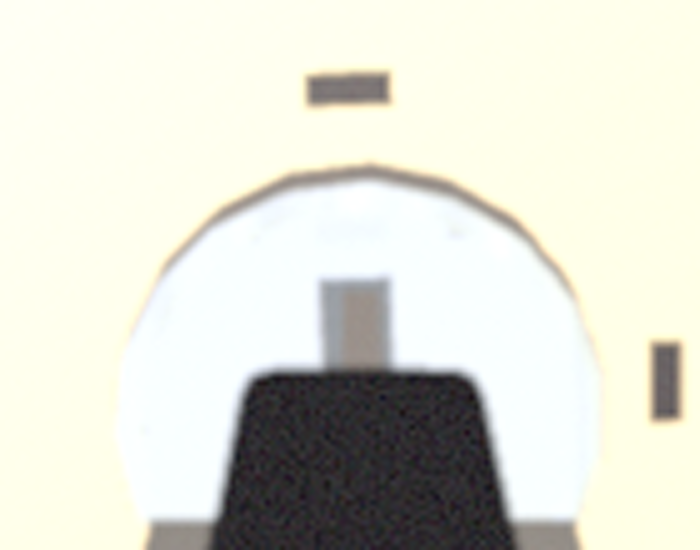

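The torque and force are back to zero, the pin is still up and the blade is free in the slot. The slot's angle puts the cam at about 1.60. Lifting out.

arm_command(rows=[{"dx": -0.003, "dy": -0.0003, "dz": 0, "wx": 0, "wy": 0, "wz": 0, "gripper": 1}, {"dx": -0.007, "dy": -0.0003, "dz": 0, "wx": 0, "wy": 0, "wz": 0, "gripper": 1}, {"dx": -0.012, "dy": -0.0003, "dz": 0, "wx": 0, "wy": 0, "wz": 0, "gripper": 1}, {"dx": -0.02, "dy": -0.0003, "dz": 0, "wx": 0, "wy": 0, "wz": 0, "gripper": 1}, {"dx": -0.03, "dy": -0.0003, "dz": 0, "wx": 0, "wy": 0, "wz": 0, "gripper": 1}, {"dx": -0.04, "dy": -0.0003, "dz": 0, "wx": 0, "wy": 0, "wz": 0, "gripper": 1}, {"dx": -0.047, "dy": -0.0003, "dz": 0, "wx": 0, "wy": 0, "wz": 0, "gripper": 1}, {"dx": -0.047, "dy": -0.0003, "dz": 0, "wx": 0, "wy": 0, "wz": 0, "gripper": 1}])

```text
clock: 20.75
position: [545.7, -100.9, 202.5]
ee_rot: [-0.013, 0.705, 0.014, 0.709]
contact_force: [-0.4, 0.6, -1.8]
gripper_width: 21.2
```

```bash
python3 - <<'E'
from h import *
goal(533.5,250.3,200,2.73)
img,*cam=camof("wrist"); cv2.imwrite("pics/w20.png",img[:,:,::-1])
img,*cam=camof("side"); cv2.imwrite('pics/s20.png',cv2.resize(img[130:240,190:330],None,fx=5,fy=5,interpolation=cv2.INTER_CUBIC)[:,:,::-1])
E
```

```text
t 20.75 pos [ 545.7 -100.9  202.5] yaw 1.609 F [-0.4  0.6 -1.8] T [-0.05  0.01 -0.02] w 21.2 j6 -1.64
rows d(m) [0.0028 0.3515 0.0012] w(deg) [-64.24   0.26   0.1 ] dist 351.5
```

View pics/s20.png

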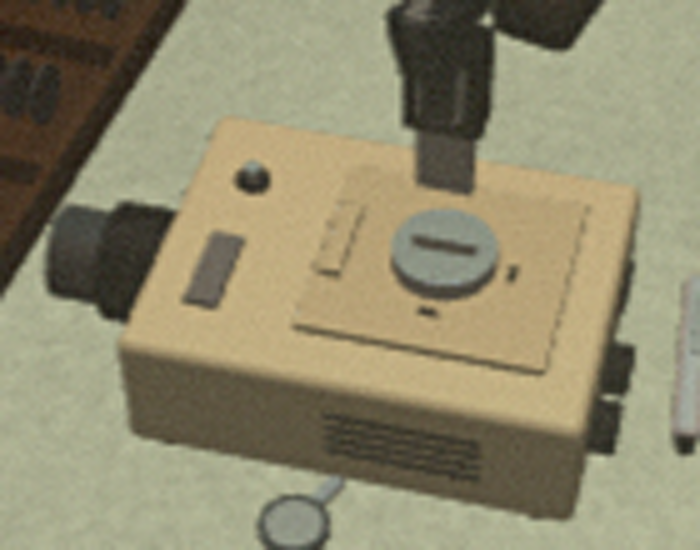

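View pics/w20.png

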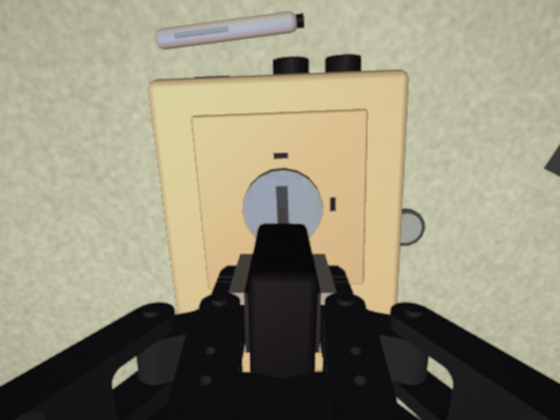

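The slot is about a quarter turn round and the pin is up. Returning to the stand, using the pose at which I grasped the key.

arm_command(rows=[{"dx": 0, "dy": 0.042, "dz": 0.001, "wx": -8, "wy": 0, "wz": 0, "gripper": 1}, {"dx": 0, "dy": 0.088, "dz": 0.001, "wx": -16, "wy": 0, "wz": 0, "gripper": 1}, {"dx": 0, "dy": 0.135, "dz": 0.001, "wx": -24, "wy": 0, "wz": 0, "gripper": 1}, {"dx": 0, "dy": 0.182, "dz": 0.001, "wx": -32.5, "wy": 0, "wz": 0, "gripper": 1}, {"dx": 0, "dy": 0.23, "dz": 0.001, "wx": -41, "wy": 0, "wz": 0, "gripper": 1}, {"dx": 0, "dy": 0.275, "dz": 0.001, "wx": -49, "wy": 0, "wz": 0, "gripper": 1}, {"dx": 0, "dy": 0.32, "dz": 0.001, "wx": -57, "wy": 0.1, "wz": 0, "gripper": 1}, {"dx": 0, "dy": 0.351, "dz": 0.001, "wx": -64.2, "wy": 0.2, "wz": 0.1, "gripper": 1}])

```text
clock: 21.65
position: [531.8, 252.5, 200.6]
ee_rot: [-0.388, 0.591, 0.39, 0.59]
contact_force: [0.1, 0.1, -1.2]
gripper_width: 21.4
```

```bash
python3 - <<'E'
from h import *
for i in range(5): get_image("wrist")
goal(534.3,250.2,150,2.73)
E
```

```text
t 21.9 pos [532.  249.4 200.6] yaw 2.728 F [ 0.3 -0.8 -1.2] T [-0.06  0.04 -0.02] w 21.2 j6 -1.12
rows d(m) [ 0.0506 -0.0019  0.0017] w(deg) [-0.11 -0.11 -0.19] dist 50.6
```

arm_command(rows=[{"dx": 0.02, "dy": -0.0019, "dz": 0.0017, "wx": -0.1, "wy": -0.1, "wz": -0.2, "gripper": 1}, {"dx": 0.04, "dy": -0.0019, "dz": 0.0017, "wx": -0.1, "wy": -0.1, "wz": -0.2, "gripper": 1}, {"dx": 0.06, "dy": -0.0019, "dz": 0.0017, "wx": -0.1, "wy": -0.1, "wz": -0.2, "gripper": 1}, {"dx": 0.072, "dy": -0.0019, "dz": 0.0017, "wx": -0.1, "wy": -0.1, "wz": -0.2, "gripper": 1}, {"dx": 0.08, "dy": -0.0019, "dz": 0.0017, "wx": -0.1, "wy": -0.1, "wz": -0.2, "gripper": 1}, {"dx": 0.08, "dy": -0.0019, "dz": 0.0017, "wx": -0.1, "wy": -0.1, "wz": -0.2, "gripper": 1}, {"dx": 0.08, "dy": -0.0019, "dz": 0.0017, "wx": -0.1, "wy": -0.1, "wz": -0.2, "gripper": 1}, {"dx": 0.08, "dy": -0.0019, "dz": 0.0017, "wx": -0.1, "wy": -0.1, "wz": -0.2, "gripper": 1}])

```text
clock: 22.7
position: [534.8, 250.5, 121.7]
ee_rot: [-0.387, 0.591, 0.387, 0.592]
contact_force: [0.2, 0.3, -0.2]
gripper_width: 21.5
```

```bash
python3 - <<'E'
from h import *
img,*cam=camof("wrist")
goal(534.3,250.2,62,2.73)
c=(255*np.clip(img[100:260,190:370]/160.,0,1)**0.6).astype(np.uint8)
cv2.imwrite("pics/w22.png",cv2.resize(c,None,fx=4,fy=4,interpolation=cv2.INTER_CUBIC)[:,:,::-1])
E
```

```text
t 22.75 pos [534.7 250.5 121.6] yaw 2.73 F [-0.9  0.1 -1. ] T [0.   0.02 0.01] w 21.5 j6 -1.12
rows d(m) [ 0.0596  0.0003 -0.0005] w(deg) [-0.01  0.09  0.07] dist 59.6
```

View pics/w22.png

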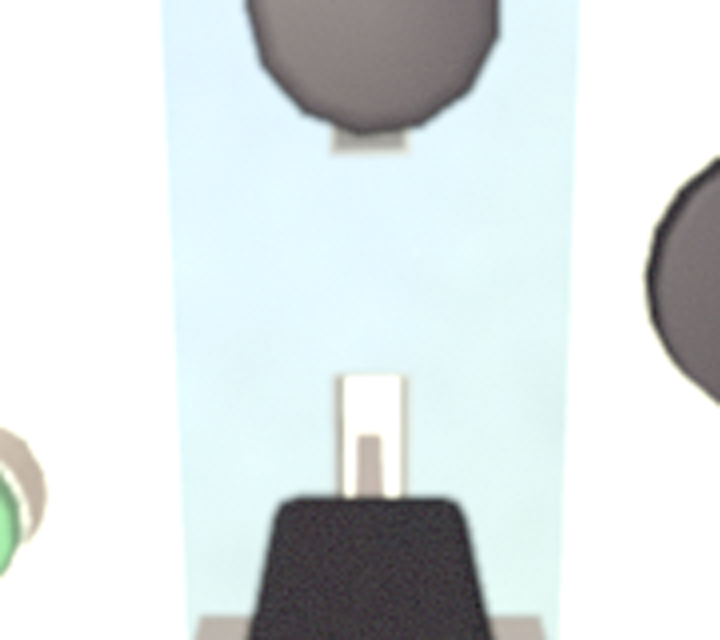

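```bash
python3 - <<'E'
from h import *
im=get_image("wrist"); T=np.array(im["T_tool_cam"]); K=np.array(im["K"])
def at(u,v,x):
    d=T[:3,:3]@np.linalg.inv(K)@[u,v,1]; o=T[:3,3]; return (o+d*(x-o[0])/d[0]).round(2)
print("well far",at(282.7,193.5,71.6),"blade",at(282.5,208.7,58))
goal(534.3,250.2,62,2.73)
E
```

```text
well far [ 71.6    0.86 -19.82] blade [ 58.     0.72 -14.05]
t 22.8 pos [534.6 250.5 121.5] yaw 2.73 F [ 0.3 -1.  -1.3] T [ 0.04 -0.01  0.02] w 21.5 j6 -1.12
rows d(m) [ 0.0595  0.0002 -0.0005] w(deg) [-0.01  0.08  0.06] dist 59.5
```

The blade is centred across the well and needs about 1 mm along it. Lowering in.

arm_command(rows=[{"dx": 0.005, "dy": 0, "dz": -0.001, "wx": 0, "wy": 0, "wz": 0, "gripper": 1}, {"dx": 0.01, "dy": 0, "dz": -0.001, "wx": 0, "wy": 0, "wz": 0, "gripper": 1}, {"dx": 0.015, "dy": 0, "dz": -0.001, "wx": 0, "wy": 0, "wz": 0, "gripper": 1}, {"dx": 0.02, "dy": 0, "dz": -0.001, "wx": 0, "wy": 0, "wz": 0, "gripper": 1}, {"dx": 0.027, "dy": 0, "dz": -0.001, "wx": 0, "wy": 0, "wz": 0, "gripper": 1}, {"dx": 0.034, "dy": 0, "dz": -0.001, "wx": 0, "wy": 0, "wz": 0, "gripper": 1}, {"dx": 0.04, "dy": 0, "dz": -0.001, "wx": 0, "wy": 0, "wz": 0, "gripper": 1}, {"dx": 0.043, "dy": 0, "dz": -0.001, "wx": 0, "wy": 0, "wz": 0, "gripper": 1}])

```text
clock: 23.6
position: [533.9, 249.3, 77.5]
ee_rot: [-0.387, 0.592, 0.387, 0.592]
contact_force: [0.9, -0.4, -1.5]
gripper_width: 21.3
```

```bash
python3 - <<'E'
from h import *
goal(534.3,249.5,62,2.73)
E
```

```text
t 23.6 pos [533.9 249.3  77.5] yaw 2.73 F [ 0.9 -0.4 -1.5] T [ 0.05  0.06 -0.01] w 21.3 j6 -1.12
rows d(m) [ 0.0155 -0.0003  0.0003] w(deg) [-0.01  0.01  0.02] dist 15.5
```

arm_command(rows=[{"dx": 0.004, "dy": 0, "dz": 0, "wx": 0, "wy": 0, "wz": 0, "gripper": 1}, {"dx": 0.008, "dy": 0, "dz": 0, "wx": 0, "wy": 0, "wz": 0, "gripper": 1}, {"dx": 0.011, "dy": 0, "dz": 0, "wx": 0, "wy": 0, "wz": 0, "gripper": 1}, {"dx": 0.0125, "dy": 0, "dz": 0, "wx": 0, "wy": 0, "wz": 0, "gripper": 1}, {"dx": 0.0133, "dy": 0, "dz": 0, "wx": 0, "wy": 0, "wz": 0, "gripper": 1}, {"dx": 0.014, "dy": 0, "dz": 0, "wx": 0, "wy": 0, "wz": 0, "gripper": 1}, {"dx": 0.0145, "dy": 0, "dz": 0, "wx": 0, "wy": 0, "wz": 0, "gripper": 1}, {"dx": 0.0145, "dy": 0, "dz": 0, "wx": 0, "wy": 0, "wz": 0, "gripper": 1}])

```text
clock: 24.4
position: [534.0, 249.4, 63.8]
ee_rot: [-0.387, 0.591, 0.387, 0.592]
contact_force: [-2.1, -1.8, 4.1]
gripper_width: 21.0
```

```bash
python3 - <<'E'
from h import *
goal(534.3,249.5,62,2.73)
E
```

```text
t 24.4 pos [534.  249.4  63.8] yaw 2.73 F [-2.1 -1.8  4.1] T [-0.19  0.67 -0.02] w 21.0 j6 -1.12
rows d(m) [ 0.0018 -0.0002  0.0002] w(deg) [0.   0.03 0.04] dist 1.8
```

The grip's underside is on the stand at TCP z 63.8, the same as at the grasp. Opening.

arm_command(rows=[{"dx": 0, "dy": 0, "dz": 0, "wx": 0, "wy": 0, "wz": 0, "gripper": 0.6}, {"dx": 0, "dy": 0, "dz": 0, "wx": 0, "wy": 0, "wz": 0, "gripper": 0.2}, {"dx": 0, "dy": 0, "dz": 0, "wx": 0, "wy": 0, "wz": 0, "gripper": -1}, {"dx": 0, "dy": 0, "dz": 0, "wx": 0, "wy": 0, "wz": 0, "gripper": -1}, {"dx": 0, "dy": 0, "dz": 0, "wx": 0, "wy": 0, "wz": 0, "gripper": -1}, {"dx": 0, "dy": 0, "dz": 0, "wx": 0, "wy": 0, "wz": 0, "gripper": -1}, {"dx": 0, "dy": 0, "dz": 0, "wx": 0, "wy": 0, "wz": 0, "gripper": -1}, {"dx": 0, "dy": 0, "dz": 0, "wx": 0, "wy": 0, "wz": 0, "gripper": -1}])

```text
clock: 25.2
position: [534.0, 249.4, 63.8]
ee_rot: [-0.387, 0.591, 0.387, 0.592]
contact_force: [-0.4, -0.1, 0.8]
gripper_width: 85.3
```

```bash
python3 - <<'E'
from h import *
goal(534.3,249.5,235,2.73)
img,*cam=camof("wrist"); c=(255*np.clip(img/160.,0,1)**0.5).astype(np.uint8); cv2.imwrite("pics/w25.png",c[:,:,::-1])
E
```

```text
t 25.2 pos [534.  249.4  63.8] yaw 2.73 F [-0.4 -0.1  0.8] T [-0.01  0.01  0.08] w 85.3 j6 -1.12
rows d(m) [-0.1712 -0.0003  0.0003] w(deg) [0.   0.04 0.04] dist 171.2
```

View pics/w25.png

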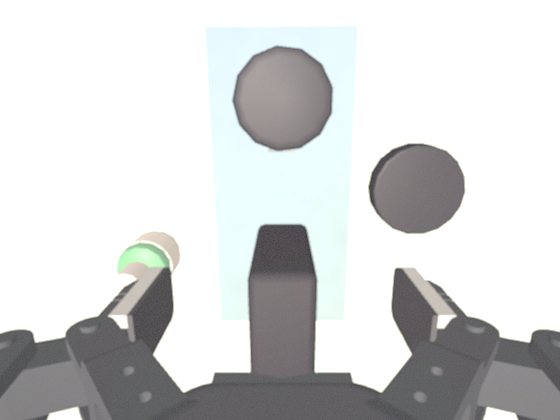

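The key stands in the well as before, both fingers are clear and nothing has moved. Retreating upwards.

arm_command(rows=[{"dx": -0.02, "dy": 0, "dz": 0, "wx": 0, "wy": 0, "wz": 0, "gripper": -1}, {"dx": -0.05, "dy": 0, "dz": 0, "wx": 0, "wy": 0, "wz": 0, "gripper": -1}, {"dx": -0.09, "dy": 0, "dz": 0, "wx": 0, "wy": 0, "wz": 0, "gripper": -1}, {"dx": -0.13, "dy": 0, "dz": 0, "wx": 0, "wy": 0, "wz": 0, "gripper": -1}, {"dx": -0.16, "dy": 0, "dz": 0, "wx": 0, "wy": 0, "wz": 0, "gripper": -1}, {"dx": -0.171, "dy": 0, "dz": 0, "wx": 0, "wy": 0, "wz": 0, "gripper": -1}, {"dx": -0.171, "dy": 0, "dz": 0, "wx": 0, "wy": 0, "wz": 0, "gripper": -1}, {"dx": -0.171, "dy": 0, "dz": 0, "wx": 0, "wy": 0, "wz": 0, "gripper": -1}])

```text
clock: 26.05
position: [533.0, 249.0, 233.2]
ee_rot: [-0.387, 0.592, 0.387, 0.591]
contact_force: [0.0, 0.2, -1.3]
gripper_width: 85.2
```

```bash
python3 - <<'E'
from h import *
goal(534.3,249.5,235,2.73)
img,*cam=camof("wrist"); c=(255*(img[60:240,225:330]/255)**.5).astype(np.uint8); a=cv2.resize(c,None,fx=3,fy=3,interpolation=cv2.INTER_CUBIC)
img2,*cam2=camof("side"); cv2.imwrite("pics/s26.png",cv2.resize(img2[130:350,170:350],None,fx=2.7,fy=2.7,interpolation=cv2.INTER_CUBIC)[:,:,::-1])
cv2.imwrite("pics/w26.png",a[:,:,::-1])
for q in ["key","pinkey","stand"]:
    d=models.cut_out("wrist",q)[0]; print(q,d["conf"],d["extent"])
b=cv2.imread("pics/s26.png"); 
img2=cv2.resize(img2[130:240,190:330],None,fx=5,fy=5,interpolation=cv2.INTER_CUBIC)[:,:,::-1].astype(float)
col=img2[140:180,245:262,:].mean(1); print("pin",(col[::3,0]-col[::3,2]).round(0).astype(int))
E
```

```text
t 26.05 pos [533.  249.  233.2] yaw 2.73 F [ 0.   0.2 -1.3] T [-0.03 -0.05 -0.  ] w 85.2 j6 -1.12
rows d(m) [-0.0018 -0.001   0.001 ] w(deg) [-0.02 -0.08 -0.07] dist 2.3Traceback (most recent call last):
  File "<stdin>", line 7, in <module>
IndexError: list index out of range
```

View pics/w26.png

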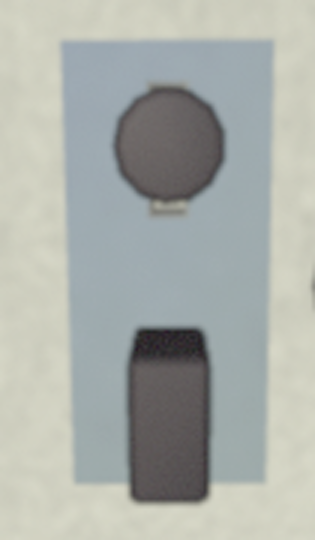

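View pics/s26.png

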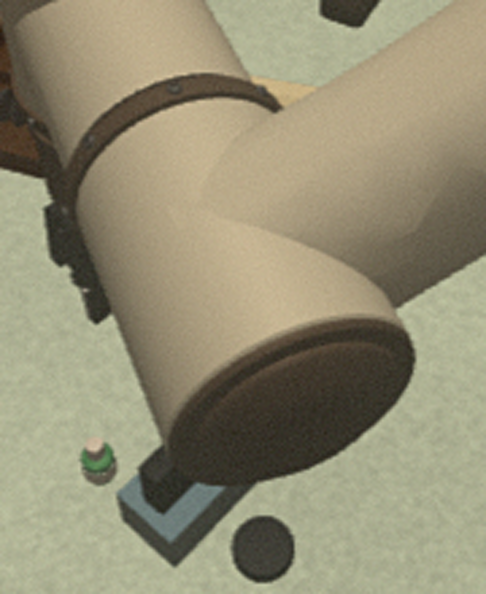

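The key is home and upright, and the round key, cap and dropper are where they were. There's plenty of time, so I'll recheck the lock and pin from the same pose as the first wrist view.

```bash
python3 - <<'E'
from h import *
goal(540.6,-102,235,3.102)
E
```

```text
t 26.2 pos [533.1 248.9 232.7] yaw 2.73 F [-0.3  0.5  0.2] T [0.01 0.05 0.03] w 85.3 j6 -1.12
rows d(m) [-0.0016 -0.1473 -0.3186] w(deg) [-21.32  -0.15  -0.1 ] dist 351.0
```

arm_command(rows=[{"dx": -0.0016, "dy": -0.02, "dz": -0.043, "wx": -4, "wy": 0, "wz": 0, "gripper": -1}, {"dx": -0.0016, "dy": -0.041, "dz": -0.088, "wx": -8, "wy": 0, "wz": 0, "gripper": -1}, {"dx": -0.0016, "dy": -0.062, "dz": -0.134, "wx": -13, "wy": 0, "wz": 0, "gripper": -1}, {"dx": -0.0016, "dy": -0.083, "dz": -0.179, "wx": -18, "wy": 0, "wz": 0, "gripper": -1}, {"dx": -0.0016, "dy": -0.104, "dz": -0.225, "wx": -21.3, "wy": 0, "wz": 0, "gripper": -1}, {"dx": -0.0016, "dy": -0.125, "dz": -0.27, "wx": -21.3, "wy": 0, "wz": 0, "gripper": -1}, {"dx": -0.0016, "dy": -0.1473, "dz": -0.3186, "wx": -21.3, "wy": 0, "wz": 0, "gripper": -1}, {"dx": -0.0016, "dy": -0.1473, "dz": -0.3186, "wx": -21.3, "wy": 0, "wz": 0, "gripper": -1}])

```text
clock: 27.0
position: [539.6, -106.6, 233.5]
ee_rot: [-0.488, 0.513, 0.489, 0.509]
contact_force: [-0.7, 0.8, -0.5]
gripper_width: 85.4
```

```bash
python3 - <<'E'
from h import *
for i in range(4): get_image("wrist")
goal(540.6,-102,235,3.102)
img,*cam=camof("wrist"); o=np.load("w1.npz"); 
u=slice(135,200);v=slice(95,165)
pair=np.hstack([cv2.resize(x[u,v],None,fx=5.5,fy=5.5,interpolation=cv2.INTER_CUBIC) for x in (o["img"],img)]); cv2.imwrite("pics/pin2.png",pair[:,:,::-1])
cv2.imwrite("pics/w27.png",img[:,:,::-1]); 
oc=[o["K"],o["R"],o["t"]]; p=ray([126,165],oc,91)[0]; print(p.round(1),[ (proj([p-[0,0,6]],c)-proj([p+[0,0,h]],c)).round(2).tolist() for c in (oc,cam) for h in (0,5)])
s=cv2.cvtColor(img,cv2.COLOR_RGB2GRAY); m=np.zeros(s.shape,np.uint8); m[160:245,235:320]=s[160:245,235:320]<95
n,l,st,ce=cv2.connectedComponentsWithStats(m)
for i in range(1,n):
    if st[i,4]>60:
        r=rect(l==i); b=ray(cv2.boxPoints(r),cam,103); e0=b[1]-b[0];e1=b[2]-b[1];L=max(e0,e1,key=np.linalg.norm); y=np.arctan2(L[1],L[0])%np.pi
        print(r,st[i,4],"slot yaw",y.round(3),"cam",(0.07+np.pi/2-y)%np.pi)
img2,*c2=camof("side"); cv2.imwrite("pics/s27.png",cv2.resize(img2[130:350,170:350],None,fx=2.7,fy=2.7,interpolation=cv2.INTER_CUBIC)[:,:,::-1])
E
```

```text
t 27.2 pos [ 540.4 -101.5  234.2] yaw 3.102 F [-0.5  0.7 -0.5] T [ 0.01 -0.01  0.01] w 84.9 j6 -0.15
rows d(m) [-0.0008 -0.0002 -0.0005] w(deg) [ 0.   -0.12 -0.21] dist 1.0
[ 661.1 -133.6   91. ] [[[3.1, -1.06]], [[5.79, -1.98]], [[3.11, -1.04]], [[5.81, -1.94]]]
((275.87548828125, 202.28564453125), (9.509526252746582, 43.40317916870117), 83.48019409179688) 414 slot yaw 0.076 cam 1.5649629802687384
```

View pics/pin2.png

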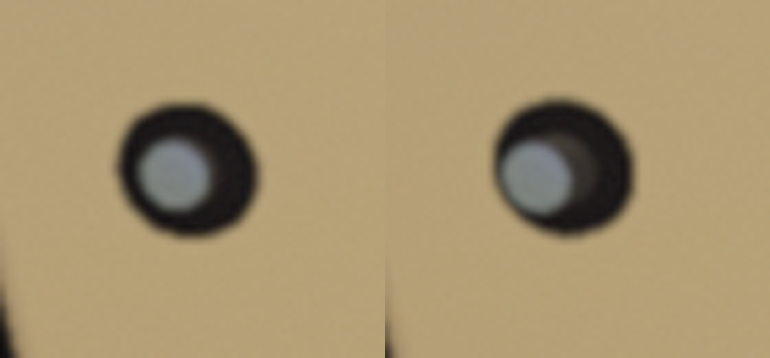

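View pics/s27.png

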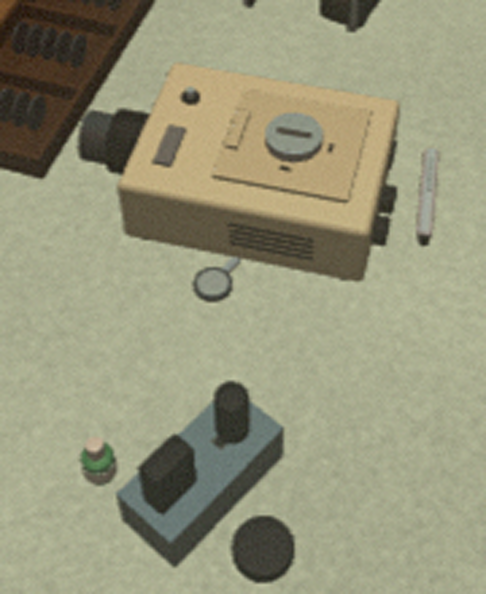

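View pics/w27.png

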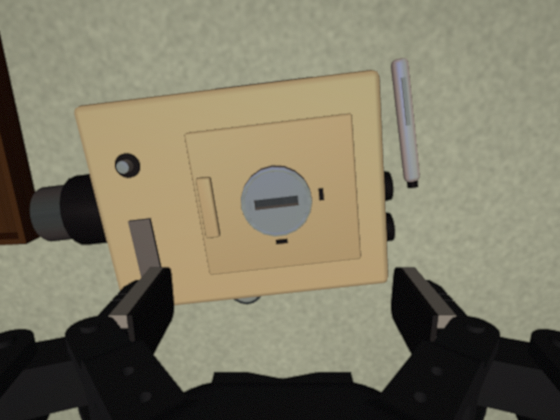

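The pin moved (-2.55, +0.9) px against its collar, and a 5 mm rise predicts (-2.7, +0.9), so it is up. The slot lies about a quarter turn round (1.56 rad from this view). In the side view the key sits upright in its own well and nothing else has moved. Handing in.

```bash
python3 -c "
from bench import arm
print(arm.job_done()); print(arm.read_state()['clock'])"
```

```text
the job is handed in; nothing more can be done
None
the job is handed in; nothing more can be done
```

The lamp cover's cam lock is turned to its stop, the indicator pin is up, and the cover key is back home in its own well. I handed the job in at about 27 s of the 72 s allowed; the hand-in itself gives no verdict.

- **Blade in the slot:** I lowered the blade until it touched the slot's floor at about 7 N.
- **Turning the lock:** Turning took about 0.1 N m. At the stop the moment rose to about 0.27 N m. A 0.5° nudge took it to 0.31–0.38 N m, under the 0.45 limit, and the pin did not rise any further. I then turned back within the idle play, so the blade came out with no load on it.
- **Key back in the stand:** The grip touched the stand at the same tool height as when I picked the key up. The last side picture shows the key upright in its well.
- **Lock and pin:** The slot lies about a quarter turn from open. The pin's shift against its collar, seen from above, gives a rise of about 4.75 mm (±0.3), which matches the full 5 mm within measuring error.
- **Everything else:** The round-handled key, dropper bottle, lens cap, lens and penlight look unmoved in the last pictures. I did not recheck the jar or the spectacle case, but the arm went near neither.

Two checks were less clean:
- The two image estimates of the final cam angle differ slightly: about 1.60 rad with the key still in the slot and 1.56 rad in the last view.
- The last attempt to detect the keys with the trained network found nothing, so I judged the key's placing from the pictures and the contact height instead.

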